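# Load the soap tray into the tilted transport stand and lock it

### The job

Push the wooden tray of soap cakes up the short ramp into the tilted stand (push it, do not lift it), pressing the sprung batten back just far enough that the tray's near edge drops down behind the metal lip and the tray lies flat on the deck; do not drive the batten to the end of its travel. Then slide the black transport-lock knob all the way in towards the stand, so that its bolt stands behind the tray. All four soap cakes stay in the tray, and the tins and the vial near it stay where they are.

Things in the scene. Friction and masses are not known exactly. Their poses are not given: they have to be found in the camera images.
- stand: Fixed plywood stand for one tray. Origin on the table under the uphill face of the metal lip, midway between the cheeks; x level, the way the ramp climbs (away from the robot), y left, z up. The ramp rises from the table at x = -0.063, 18 degrees (0.314 rad), to 20 mm height at the lip. 129 mm between the cheeks (126 at the entry), which are 12 mm thick, 32 mm over the ramp, from x about -0.06 to 0.15.
- ramp_foot (a point): Middle of the line where the ramp meets the table (axes as stand). On either side a 28 mm high guide board flares out from the cheek's foot, 11 degrees off the middle line, to about 78 mm before this point and 87 mm to either side; they lead the tray in.
- tie_bar (a point): Middle of the wooden bar, 20 mm thick, that joins the cheeks across the tray's path, 88 mm above the table, right over the lip; its posts, 26 mm wide, reach 101 mm. The tray passes under it. Fingers held upright behind the tray run into it before the tray is home: let them reach forward under it, tilted 30 to 40 degrees, the gripper's body back towards the robot.
- stand_deck: Sloping frame fixed in the stand: origin in the corner of deck and lip, 12 mm above the table; x up the slope (18 degrees), y left, z square to the deck. The deck is z = 0 for x > 0. The lip is a metal strip, x = -0.012 to 0, its top flush with the ramp at z = 0.008: beyond it is an 8 mm step down. The ramp's surface is z = 0.008 for x < 0.
- lip (a point): Middle of the lip's uphill top edge. Beyond it a sprung wooden batten, 112 mm wide, 6 to 30 mm above the deck, stands across the deck's upper end, its face 116 mm up the slope from here. The 120 mm tray presses it uphill: 3.2 N at first, then 400 N/m more. When the tray's near edge is over the lip the batten is 4 mm in, and the edge can drop a little beyond; with the edge 12 mm beyond, the batten is at its end.
- tray_near_edge (a point): Middle of the lower outer edge of the tray's near side; axes as tray_middle. Home: on the deck (z 0 in stand_deck), 0 to 10 mm beyond the lip's uphill face.
- tray_near_face (a point): Mid-width of the outside of the tray's near side, 20 mm above its underside: where to push. Axes as tray_middle. Once past the lip, friction (at the fingers, and at the lip under the spring's push) can hold this side up: moving the fingers some 10 mm down, square to the deck, while still pushing carries it down.
- tray_middle (a point): Centre of the loose wooden tray, 120 x 120 mm, 36 mm high, this point 18 mm above its underside; sides 7 mm thick; 0.5 to 0.9 kg with its soaps. x points uphill, away from the near side, z out of the tray. It starts flat on the table between the guides, up to 4 mm off the middle line and 3.5 degrees askew; pushed at mid-width it finds its way in (if it jams, ease back and push again more squarely), with some 3 to 12 N, 20 N against the spring.
- lock (a joint): Transport lock: a 9 mm steel bolt that slides level across the ramp just before the lip, from the right. 0 = open, 0.040 = end stop, bolt in behind the tray; starts at 0 to 0.004, clear of the tray's way. It slides with about 1.5 N and stays where it is left. If the tray is not up to the lip its side blocks the bolt.
- lock_knob (a point): Middle of the lock's upright black knob, a cylinder 22 mm across, 36 mm tall, from 47 to 87 mm above the table (this point 67 mm). It moves along +y of the stand from y = -0.150 (open) to -0.110 (locked), at x = -0.016. Bolt and keepers below it reach 39 mm above the table; the foot ends at y = -0.190.
- soap_round_1_mid (a point): Centre of a round fluted soap cake, about 50 mm across and 25 mm high, loose in the tray
- soap_round_2_mid (a point): Centre of a round fluted soap cake, about 50 mm across and 25 mm high, loose in the tray
- soap_round_3_mid (a point): Centre of a round fluted soap cake, about 50 mm across and 25 mm high, loose in the tray
- soap_round_5_mid (a point): Centre of a round fluted soap cake, about 50 mm across and 25 mm high, loose in the tray
- tin_2: Bystander: round salve tin with a glass-clear rim, 78 mm across, 30 mm high, standing to the right of the tray's path. Origin at the centre of its underside.
- tin_3: Bystander: small round salve tin, 57 mm across, 20 mm high, standing to the left of the stand. Origin at the centre of its underside.
- vial_1: Bystander: brown glass vial with a black cap, 28 mm across, 76 mm high, standing to the right of the lock. Origin at the centre of its underside.
Not all that is in view belongs to the job. What is shaped like the part that bears soap_round_1_mid but blue or red is not meant.

How it is judged:
By the outcome, as a careful person would: the job done as asked, in the order asked, and still so for the second after the job is handed in, with the robot touching nothing.
It also fails if it takes over 69 s, if anything falls off the work surface, if the arm or the gripper's body presses on something with over 40 N, if the wrist force passes 120 N, or if a joint passes its speed limit or range.

### The arm

A 7-joint arm with a two-finger parallel gripper is mounted at the origin on a cart in front of the work surface, level with it; the furniture and walls round the work are solid. World frame = base frame: x ahead of the robot, y to its left, z up, the work surface at z = 0. Lengths are in mm, angles in rad, forces in N, time in s.
With the tool pointing down it reaches from about 425 to 1025 mm from the base axis. Payload 9.4 kg.
Tool frame: the origin (TCP) lies at the very end of the fingers, on their centre line; the grasp point (between the pads) lies 19 mm behind it; z points along the fingers, x is the direction in which the jaws open and shut, and the axes are right-handed (so a half turn about z gives the same grasp; the last joint's range is limited). The gripper opens to 93 mm and grips with 3 to 60 N. Pads are 15 mm wide; open, the fingers measure 128 mm over their backs; the gripper's body (75 mm by 188 mm) begins 65 mm behind the grasp point.
Start: joints at [-1.214, 0.599, -0.003, 1.599, 0.002, 0.943, -0.08], TCP at [304.738, 657.844, 218.618] pointing down, gripper open.
Joint ranges: [-2.57, 2.57], [-0.35, 1.97], [-1.29, 1.29], [0.11, 2.56], [-1.05, 4.19], [0.11, 1.86], [-2.63, 2.63]. Speed limits (rad/s): [2.22, 2.22, 3.01, 3.01, 3.14, 3.14, 3.14].

### API

Orientations are given as a unit quaternion [x, y, z, w].
In Python, from workcell import manip gives the robot as it stands.
- The arm moves only by the tool apply_moves, never from a script. Its argument "rows" is a list that holds one entry, the list of rows, each a list of 7 numbers: the turn, a rotation vector about the tool's x, y, z in degrees, then the shift along the tool's x, y, z in m, then the closure in counts, from 0 (fully open) to 255 (shut). A call has 1 to 12 rows; each row shifts and turns the pose as measured when the row begins, along the tool's axes as they then stand; what a row does not reach is not made up. A row lasts 1/8 s, in which the tool goes at most 62.5 mm and 10.7 degrees, less where a joint would pass 70% of its speed; a pose out of reach is approached as far as the arm can. A call is refused whole if a number of a shift passes 0.0625 or a number of a turn 10.7, either way. A call with a gripper value outside its range is refused whole. The fingers move at their own pace and stop on an object; "squeeze" is the grip in N (left out, the last holds). Time passes only in rows, so rows that do not move let the fingers close. It gives the time, the measured TCP pose, the force and the opening at its end, in the units of the state.
- manip.read_state(): the state, without advancing time (a new reading comes with each control period).
- manip.grab_frame(name): name is "scene" or "top" or "wrist"; returns the picture (480x640x3 uint8, red, green, blue); there is no depth.
- manip.calibration(name): a dict with "K" (3x3 intrinsics, pixels), "origin" and "attitude" of the camera in the world; the wrist camera has in their place "tool_from_camera" (4x4, takes a point from camera to tool coordinates, whose origin is the TCP and whose axes are the tool frame's). Camera axes: x right, y down, z forward; pixel columns grow to the right and rows downward; lengths in mm; the calibration is good to about 2 mm. A picture is of the moment at which its call begins: read the wrist's pose just before it. calibration takes no time and is no camera call.
- manip.sign_off(): hands the job in, once; it reports no verdict.
Trained networks look in the newest picture that a camera, given by its name, has taken for a name from the list of things; names that differ only in an ending like _2 or _b are one class to them, and where a whole thing is asked for, a point or a joint stands for the part that bears it (a point fixed in the world has none). Each returns a list of dicts, best first, with "p" (0 to 1); they miss things now and then, are a little off and sometimes report something else, mostly with a low value. They report only what shows in the picture. A call takes as long as a camera call. They do not tell look-alikes from the thing itself.
- manip.find_in(camera, query): "pixel" ([column, row] in pixels, amid what is visible of it).
- manip.masks_of(camera, query): "pixels" (480x640 bool, what is visible of it) and "pixel" ([column, row] in pixels, amid what is visible of it).
- manip.spot_point(camera, query): "pixel" ([column, row] in pixels: a listed point, or the origin of a listed thing).
The state is a dict: "time": time; "qpos": joint angles; "joint_velocities": joint speeds; "tau": joint torques, N m; "tool_pos": TCP position; "eef_rot": TCP orientation; "ft_force": force on the tool from outside, world axes, zero at the start; "moment": the same for the moment, N m; "grip_width": finger opening in mm.
Only numpy, scipy, OpenCV 4.12 (cv2) and the standard library are available. Lean on these libraries where they do the work, as an engineer would, in place of code of your own. Each camera call takes 0.05 s, during which the arm holds its last target.

## Working session

There is one attempt and no reset: what is moved stays moved. The work goes in short steps, Python scripts to look and compute and a tool call to move; the robot and the scene stay as the last step left them, time stands still between calls to the robot, and variables do not carry over. Pictures are saved under pics/ and viewed, and the job is handed in when it is done.

Besides the shell and the picture viewer there is one more tool, called after "Call:" as name([rows], argument=value, ...), one row to a line, values as JSON. apply_moves: Moves the arm, as the interface text tells. Its arguments: {"type":"object","properties":{"rows":{"type":"array"},"squeeze":{"type":"number"}},"required":["rows"]}

```bash
mkdir -p pics; ls; python3 - <<'E'
from workcell import manip
import cv2,numpy as np
s=manip.read_state(); print(s)
for c in("scene","top"):
    im=manip.grab_frame(c); cv2.imwrite(f"pics/{c}0.png",im[:,:,::-1]); print(manip.calibration(c))
print(manip.calibration("wrist"))
E
```

```text
pics
{'time': 0.0, 'qpos': array([-1.21370019,  0.60009301, -0.00253735,  1.60013756,  0.00180351,
        0.94289367, -0.07980146]), 'joint_velocities': array([-0.00126589,  0.00014876,  0.00058426, -0.00153674, -0.00029731,
       -0.00049746, -0.0006714 ]), 'tau': array([ 1.43339144e-03, -7.65066504e+01,  1.49793886e+00, -2.52369601e+01,
       -5.24149323e-02,  1.68100465e-02,  1.57857021e-04]), 'tool_pos': array([304.54514126, 657.39201443, 217.78051106]), 'eef_rot': array([ 8.42694573e-01,  5.38391375e-01, -6.01966526e-04,  4.71715245e-04]), 'ft_force': array([-0.31889064,  0.51825804,  0.43812823]), 'moment': array([-0.01419396,  0.02955408, -0.01542442]), 'grip_width': 92.68240332246992}
{'K': array([[518.89006623,   0.        , 322.48566258],
       [  0.        , 518.89006623, 225.09393049],
       [  0.        ,   0.        ,   1.        ]]), 'origin': array([-30.81961114, 627.22773671, 547.55531638]), 'attitude': array([-0.39230391,  0.79332345, -0.41570278,  0.20958707])}
{'K': array([[613.64650793,   0.        , 319.94654635],
       [  0.        , 613.64650793, 227.10837502],
       [  0.        ,   0.        ,   1.        ]]), 'origin': array([359.26291999, 195.81644052, 987.37842678]), 'attitude': array([ 0.71043782, -0.69911793,  0.06039196, -0.05352613])}
{'K': array([[364.119103  ,   0.        , 321.21880998],
       [  0.        , 364.119103  , 237.36390351],
       [  0.        ,   0.        ,   1.        ]]), 'tool_from_camera': array([[ 9.99999948e-01, -3.08770113e-04,  8.85707264e-05,
         7.19077371e-01],
       [ 2.68047834e-04,  9.54059608e-01,  2.99616742e-01,
        -8.40799102e+01],
       [-1.77014448e-04, -2.99616703e-01,  9.54059642e-01,
        -1.66572242e+02],
       [ 0.00000000e+00,  0.00000000e+00,  0.00000000e+00,
         1.00000000e+00]])}
```

View pics/scene0.png

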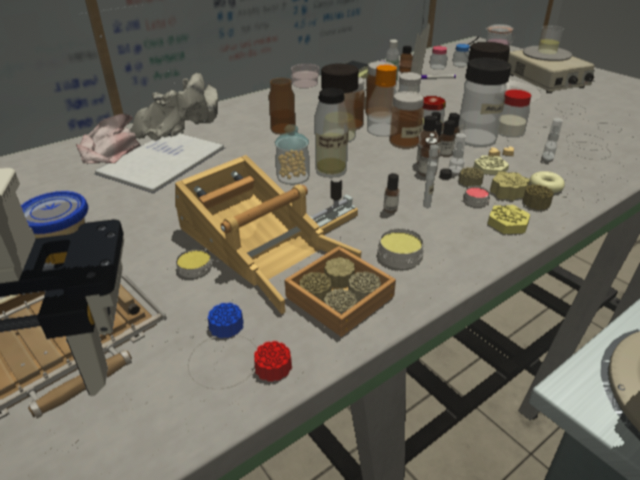

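View pics/top0.png

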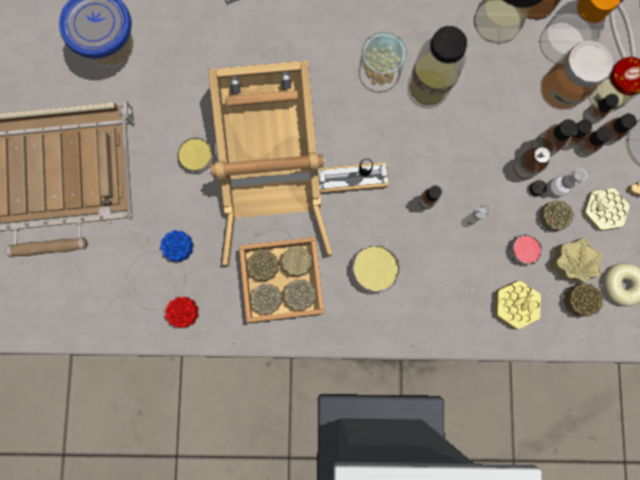

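The tray (top 281,280; scene 340,289) holds four brownish soaps. The blue and red look-alikes are loose at top 177,245 and 181,312. The stand is at about (265,140) top, the knob at (366,166), tin_2 at (376,269), tin_3 at (195,155) and the vial at (431,197).

```bash
cat > h.py <<'E'
from workcell import manip
import cv2,numpy as np
from scipy.spatial.transform import Rotation as R
def cam(c):
    k=manip.calibration(c)
    if c=="wrist":
        s=manip.read_state();T=np.eye(4);T[:3,:3]=R.from_quat(s['eef_rot']).as_matrix();T[:3,3]=s['tool_pos']
        M=T@k['tool_from_camera'];return k['K'],M[:3,:3],M[:3,3]
    return k['K'],R.from_quat(k['attitude']).as_matrix(),np.array(k['origin'])
def ray(C,p):
    K,A,o=C;return o,A@np.linalg.solve(K,[p[0],p[1],1.])
def onz(C,p,z):
    o,d=ray(C,p);return o+d*(z-o[2])/d[2]
def proj(C,P):
    K,A,o=C;v=K@(A.T@(np.asarray(P,float)-o));return v[:2]/v[2]
def tri(rs):
    S=np.zeros((3,3));b=np.zeros(3)
    for o,d in rs:
        d=d/np.linalg.norm(d);Pm=np.eye(3)-np.outer(d,d);S+=Pm;b+=Pm@o
    return np.linalg.solve(S,b)
E
python3 - <<'E'
from h import *
np.set_printoptions(precision=1,suppress=True)
cs={c:cam(c) for c in("scene","top")}
names="stand ramp_foot tie_bar stand_deck lip tray_near_edge tray_near_face tray_middle lock_knob tin_2 vial_1".split()
manip.grab_frame("scene");manip.grab_frame("top")
for n in names:
    ps={}
    for c in cs:
        r=manip.spot_point(c,n); ps[c]=r
        print(n,c,[(np.round(q['pixel'],1).tolist(),round(q['p'],2)) for q in r[:3]])
    if all(ps.values()):
        X=tri([ray(cs[c],ps[c][0]['pixel']) for c in cs]); print('   ',X,[proj(cs[c],X)-ps[c][0]['pixel'] for c in cs])
print(manip.read_state()['time'])
E
```

```text
stand scene [([269.8, 252.1], 0.96), ([370.1, 305.8], 0.68), ([314.1, 289.9], 0.29)]
stand top [([272.3, 177.9], 0.94)]
    [602.1 267.5  -5.3] [array([-0.1, -0. ]), array([0.1, 0.1])]
ramp_foot scene []
ramp_foot top [([274.6, 212.2], 0.65), ([264.9, 169.6], 0.63)]
tie_bar scene [([265.9, 208.3], 0.7)]
tie_bar top [([263.4, 300.2], 0.68), ([267.6, 162.8], 0.56)]
    [422.3 307.  190.3] [array([43.6,  1.3]), array([-35.2, -23.8])]
stand_deck scene [([266.6, 243.7], 0.82)]
stand_deck top [([269.2, 173.9], 0.81), ([362.4, 170.0], 0.39), ([295.0, 261.8], 0.32)]
    [604.1 271.4  13.6] [array([-0.1, -0. ]), array([0.1, 0.1])]
lip scene [([268.3, 239.1], 0.69)]
lip top [([272.4, 176.8], 0.88)]
    [598.5 267.4  24.3] [array([1.5, 0.3]), array([-1.2, -1. ])]
tray_near_edge scene [([368.3, 319.9], 0.7), ([368.3, 306.1], 0.67)]
tray_near_edge top [([377.3, 267.4], 0.73)]
    [ 491.3   92.1 -191.3] [array([12.5,  0.8]), array([-9.3, -8.9])]
tray_near_face scene [([369.1, 307.1], 0.81)]
tray_near_face top [([287.0, 323.9], 0.91), ([297.7, 294.3], 0.74)]
    [366.5 239.6  23.8] [array([3.2, 0.4]), array([-2. , -2.2])]
tray_middle scene [([340.8, 287.0], 0.84), ([336.5, 187.2], 0.2)]
tray_middle top [([280.1, 277.6], 0.78), ([302.4, 294.0], 0.25)]
    [433.3 247.3  21.1] [array([-1.6, -0.2]), array([1.1, 1.1])]
lock_knob scene [([335.5, 184.6], 0.74)]
lock_knob top [([361.8, 169.6], 0.6)]
    [596.  126.1  83.3] [array([0.1, 0. ]), array([-0.1, -0.1])]
tin_2 scene [([194.3, 265.1], 0.96), ([399.8, 252.8], 0.89), ([314.7, 289.2], 0.27)]
tin_2 top [([199.8, 156.4], 0.94), ([374.6, 267.7], 0.6)]
    [636.1 390.2   3.5] [array([1.8, 0.3]), array([-1.5, -1.1])]
vial_1 scene [([391.3, 210.2], 0.84)]
vial_1 top [([423.1, 200.0], 0.58)]
    [565.2  16.5   2. ] [array([-1.7, -0.2]), array([1.4, 1.5])]
1.3
```

```bash
python3 - <<'E'
import cv2
a=cv2.imread('pics/top0.png')[50:340,190:400];cv2.imwrite('pics/c1.png',cv2.resize(a,None,fx=2.05,fy=2.05,interpolation=2) if 0 else cv2.resize(a,(420,580),interpolation=cv2.INTER_CUBIC))
a=cv2.imread('pics/scene0.png')[150:340,160:430];cv2.imwrite('pics/c2.png',cv2.resize(a,(783,551),interpolation=cv2.INTER_CUBIC))
E
```

```text
(no output)
```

View pics/c1.png

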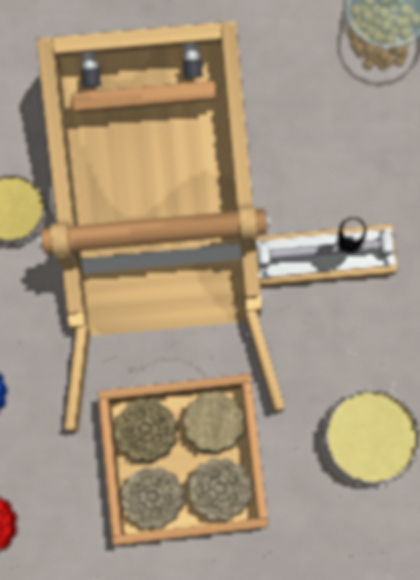

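View pics/c2.png

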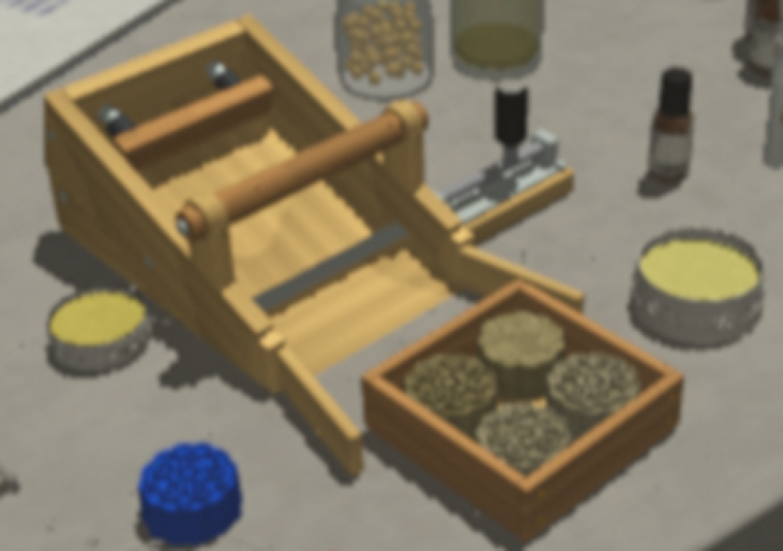

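```bash
python3 - <<'E'
from h import *
from scipy.optimize import least_squares
np.set_printoptions(precision=2,suppress=True)
T=cam("top");S=cam("scene")
f=lambda x,y:(190+x/2,50+y/2)
g=lambda x,y:(160+x/2.9,150+y/2.9)
obs=[(T,f(70,430),(-141,87,28)),(T,f(278,409),(-141,-87,28)),
(T,(272.3,177.9),(0,0,0)),(T,(272.4,176.8),(0,0,20)),(T,(267.6,162.8),(0,0,88)),(T,(274.6,212.2),(-63,0,0)),
(T,f(162,253),(0,0,20)),(T,f(170,330),(-63,0,0)),
(S,(269.8,252.1),(0,0,0)),(S,(268.3,239.1),(0,0,20)),(S,(265.9,208.3),(0,0,88)),
(S,g(300,207),None),(T,(366,160.5),None)]
obs=[o for o in obs if o[2]]
def res(p):
    r=[]
    c,s=np.cos(p[2]),np.sin(p[2])
    for C,px,P in obs: r+=list(proj(C,(p[0]+c*P[0]-s*P[1],p[1]+s*P[0]+c*P[1],P[2]))-px)
    return r
q=least_squares(res,[600,268,0.07],loss='soft_l1',x_scale=[100,100,.1]);print(q.x,np.degrees(q.x[2]));print(np.array(q.fun).reshape(-1,2) if len(q.fun)==2*len(obs) else '')
p=q.x
W=lambda x,y,z:(p[0]+np.cos(p[2])*x-np.sin(p[2])*y,p[1]+np.sin(p[2])*x+np.cos(p[2])*y,z)
cor=[onz(T,f(*c),36)[:2] for c in((100,393),(248,377),(267,524),(110,544))]
cor=np.array(cor);print(cor,cor.mean(0)); 
for a,b in((0,3),(1,2)):
    d=cor[a]-cor[b];print('yaw x',np.degrees(np.arctan2(d[1],d[0])),np.hypot(*d))
for a,b in((0,1),(3,2)):
    d=cor[a]-cor[b];print('yaw y',np.degrees(np.arctan2(-d[0],d[1])),np.hypot(*d))
print('knob pred',W(-16,-150,67),proj(T,W(-16,-150,67)),proj(S,W(-16,-150,67)))
a=cv2.imread('pics/top0.png');b=cv2.imread('pics/scene0.png')
for P in [(-63,64,0),(-63,-64,0),(0,64.5,20),(0,-64.5,20),(-141,87,28),(-141,-87,28),(0,64,88),(0,-64,88),(-16,-150,87),(-16,-150,47),(150,64.5,97),(150,-64.5,97),(-60,64.5,32),(-60,-64.5,32)]:
    for im,C in((a,T),(b,S)):
        u=proj(C,W(*P));cv2.circle(im,(int(round(u[0]*8)),int(round(u[1]*8))),8,(255,0,255),-1,shift=3)
cv2.imwrite('pics/d1.png',cv2.resize(np.hstack([cv2.resize(a[50:340,190:400],(420,580),interpolation=2)]),None,fx=1,fy=1))
cv2.imwrite('pics/d2.png',cv2.resize(b[150:340,160:430],(783,551),interpolation=2))
E
```

```text
[601.62 268.06   0.11] 6.355695524001659
[[-2.28  0.57]
 [ 4.3   0.64]
 [-0.45 -0.42]
 [-1.37 -2.29]
 [ 0.38  0.66]
 [ 0.46  2.67]
 [ 0.03 -1.99]
 [ 0.06 -0.13]
 [-0.41 -2.19]
 [ 0.34  1.55]
 [ 0.05 -0.97]]
[[481.35 312.02]
 [495.89 196.77]
 [382.09 180.27]
 [365.07 300.18]] [431.1  247.31]
yaw x 5.813528640424722 116.87510300626711
yaw x 8.250294086326805 114.99130527518142
yaw y 7.1919152663282455 116.16211673708277
yaw y 8.07642077822715 121.1120071741474
knob pred (np.float64(602.3209925797707), np.float64(117.20677674870527), 67) [366.67 168.31] [337.23 189.53]
```

View pics/d1.png

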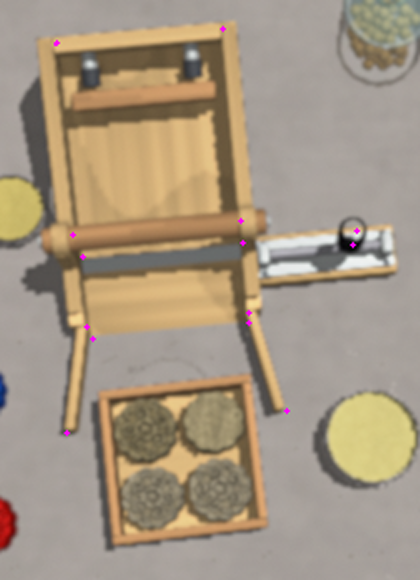

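View pics/d2.png

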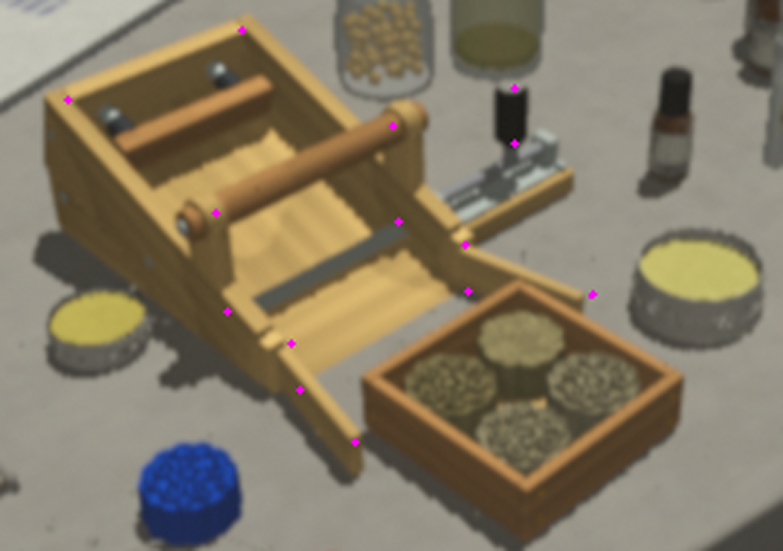

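Call:
apply_moves([
  [[0,0,-10.5,0,0,0,145],[0,0,-10.5,0,0,0,145],[0,0,-10.5,0,0,0,145],[-9.5,0,0,0,0,0,145],[-9.5,0,0,0,0,0,145],[-9.5,0,0,0,0,0,145],[-9.5,0,0,0,0,0,145],[0,0,0,0,0,0,145]],
])

```text
time: 2.3
tool_pos: [306.2, 659.0, 218.6]
eef_rot: [0.621, 0.709, 0.253, 0.218]
ft_force: [0.1, 0.5, -1.5]
grip_width: 39.9
```

```bash
cat >> h.py <<'E'
P0=np.array([601.6,268.1,0.]);YAW=np.radians(6.36)
RS=R.from_euler('z',YAW).as_matrix()   # stand->world
def st(p): return RS.T@(np.asarray(p)-P0)
def wd(p): return RS@np.asarray(p,float)+P0
def goal(tilt,spin=0):
    t=np.radians(tilt)
    z=np.array([np.sin(t),0,-np.cos(t)]);x=np.array([0,1,0.]);M=np.c_[x,np.cross(z,x),z]
    return R.from_matrix(RS@M)*R.from_euler('z',spin,degrees=True)
def rep(target=None,tilt=38,spin=0):
    np.set_printoptions(precision=2,suppress=True)
    s=manip.read_state();q=R.from_quat(s['eef_rot'])
    print('t',s['time'],'stand pos',st(s['tool_pos']),'F stand',RS.T@s['ft_force'],'w',s['grip_width'])
    print('turn needed (tool,deg)',np.degrees((q.inv()*goal(tilt,spin)).as_rotvec()))
    print('q',np.array(s['qpos']))
    print('tool axes in stand',(RS.T@q.as_matrix()).T.round(3).tolist())
    if target is not None: print('shift tool mm',q.inv().apply(wd(target)-s['tool_pos']))
E
python3 -c "
from h import *
rep((-265,-2,150))"
```

```text
t 2.3 stand pos [-250.32  421.17  218.59] F stand [ 0.13  0.47 -1.49] w 39.902691363175016
turn needed (tool,deg) [ 1.   -1.01  0.92]
q [-1.75  0.61  0.36  1.89  0.8   0.65 -0.41]
tool axes in stand [[-0.024, 1.0, 0.004], [0.777, 0.016, 0.629], [0.629, 0.018, -0.777]]
shift tool mm [-422.97  -61.33   36.52]
```

Call:
apply_moves([
  [[0.3,-0.3,0.3,-0.06,-0.009,0.005,145],[0.3,-0.3,0.3,-0.06,-0.009,0.005,145],[0.3,-0.3,0.3,-0.06,-0.009,0.005,145],[0,0,0,-0.06,-0.009,0.005,145],[0,0,0,-0.06,-0.009,0.005,145],[0,0,0,-0.06,-0.009,0.005,145],[0,0,0,-0.06,-0.009,0.005,145],[0,0,0,0,0,0,145]],
])

```text
time: 3.3
tool_pos: [335.3, 356.7, 137.6]
eef_rot: [0.63, 0.708, 0.213, 0.239]
ft_force: [0.5, 0.1, 0.5]
grip_width: 40.3
```

```bash
python3 -c "
from h import *
rep((-262,-2,60))"
```

```text
t 3.3 stand pos [-254.88  117.53  137.59] F stand [0.46 0.   0.54] w 40.310734269206705
turn needed (tool,deg) [-0.86  3.79  1.65]
q [-1.48  0.53  0.15  2.51  1.65  0.56 -1.28]
tool axes in stand [[0.017, 0.997, -0.07], [0.797, 0.028, 0.603], [0.603, -0.066, -0.795]]
shift tool mm [-113.92  -55.83   65.29]
```

Call:
apply_moves([
  [[8,1,0.5,0,0,0,145],[8,1,0.5,0,0,0,145],[6,1,0.5,0,0,0,145],[0,0,0,0,0,0,145]],
])

```text
time: 3.8
tool_pos: [342.3, 352.4, 139.7]
eef_rot: [0.666, 0.723, 0.122, 0.137]
ft_force: [-0.6, -1.2, -0.8]
grip_width: 40.3
```

```bash
python3 -c "
from h import *
rep((-262,-2,60),16)"
```

```text
t 3.8 stand pos [-248.33  112.48  139.68] F stand [-0.7  -1.1  -0.81] w 40.33791983543618
turn needed (tool,deg) [ 5.04  2.62 -1.23]
q [-1.26  0.43  0.14  2.39  1.02  0.33 -0.45]
tool axes in stand [[0.035, 0.999, -0.037], [0.933, -0.019, 0.359], [0.358, -0.047, -0.932]]
shift tool mm [-111.9   -39.16   74.74]
```

Call:
apply_moves([
  [[0.5,0.8,-0.4,-0.038,-0.008,0,145],[0.5,0.8,-0.4,-0.038,-0.008,0,145],[0.5,0.8,-0.4,-0.038,-0.008,0,145],[0,0,0,0,0,0,145]],
])

```text
time: 4.3
tool_pos: [335.7, 268.1, 129.4]
eef_rot: [0.661, 0.731, 0.117, 0.126]
ft_force: [-0.3, 0.9, -0.5]
grip_width: 40.0
```

```bash
python3 -c "
from h import *
rep((-256,-2,40),20)"
```

```text
t 4.3 stand pos [-264.22   29.45  129.4 ] F stand [-0.23  0.89 -0.48] w 39.99001837870614
turn needed (tool,deg) [-0.27  1.95 -0.27]
q [-1.09  0.4   0.06  2.54  1.49  0.27 -0.82]
tool axes in stand [[0.016, 0.999, -0.03], [0.941, -0.005, 0.338], [0.337, -0.034, -0.941]]
shift tool mm [-28.59 -22.29  87.94]
```

Call:
apply_moves([
  [[4,0.7,0,-0.015,0.0,0.03,145],[4,0.7,0,-0.015,0.0,0.03,145],[0,0.5,0,0,0,0,145]],
])

```text
time: 4.68
tool_pos: [358.6, 242.3, 72.3]
eef_rot: [0.665, 0.739, 0.078, 0.067]
ft_force: [-1.0, -0.1, 0.1]
grip_width: 40.0
```

```bash
python3 -c "
from h import *
rep((-256,-2,16),12)
cv2.imwrite('pics/s1.png',manip.grab_frame('scene')[:,:,::-1])
cv2.imwrite('pics/t1.png',manip.grab_frame('top')[:,:,::-1])"
```

```text
t 4.675 stand pos [-244.4     1.33   72.27] F stand [-1.04  0.06  0.08] w 40.02054222152677
turn needed (tool,deg) [-0.22 -0.16 -0.36]
q [-0.79  0.52 -0.06  2.51  1.86  0.17 -1.01]
tool axes in stand [[0.006, 1.0, 0.004], [0.979, -0.006, 0.204], [0.204, 0.003, -0.979]]
shift tool mm [ -3.62 -22.82  52.71]
```

View pics/s1.png

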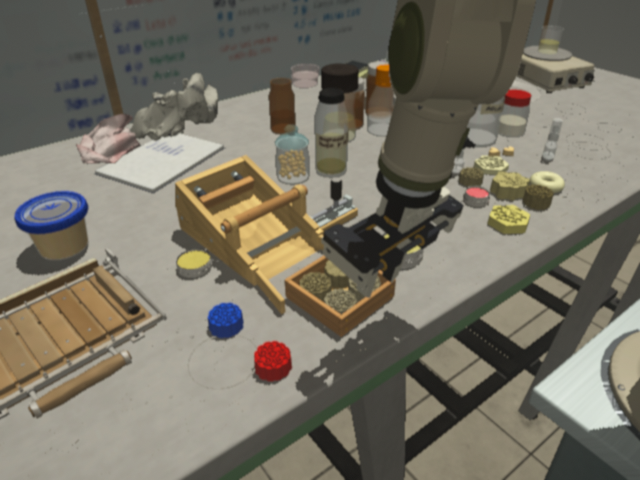

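View pics/t1.png

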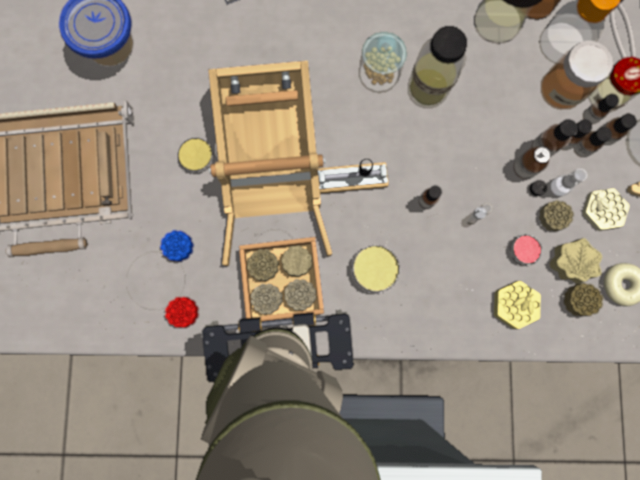

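Call:
apply_moves([
  [[0.5,0,0,-0.001,-0.01,0.016,145],[0.5,0,0,-0.001,-0.006,0.016,145],[0,0,0,0,0,0,145]],
])

```text
time: 5.15
tool_pos: [346.4, 244.5, 40.8]
eef_rot: [0.662, 0.743, 0.074, 0.063]
ft_force: [-0.3, 0.0, -0.2]
grip_width: 40.0
```

```bash
python3 -c "
from h import *
rep((-252,-2,18),12)"
```

```text
t 5.15 stand pos [-256.2     4.76   40.82] F stand [-0.25  0.03 -0.18] w 40.014431721202826
turn needed (tool,deg) [-0.82 -0.34  0.19]
q [-0.65  0.61 -0.28  2.54  1.99  0.32 -1.18]
tool axes in stand [[-0.004, 1.0, 0.005], [0.981, 0.003, 0.194], [0.194, 0.006, -0.981]]
shift tool mm [-6.9  -0.33 23.16]
```

Call:
apply_moves([
  [[0,0,0,-0.004,0,0.014,145],[0,0,0,-0.003,0,0.009,145],[0,0,0,0,0,0,145]],
])

```text
time: 5.52
tool_pos: [351.3, 240.0, 20.2]
eef_rot: [0.66, 0.745, 0.076, 0.065]
ft_force: [-0.2, -1.1, 0.1]
grip_width: 40.0
```

```bash
python3 -c "
from h import *
rep((-240,-2,18),12)
s=manip.grab_frame('scene')[:,:,::-1];t=manip.grab_frame('top')[:,:,::-1]
cv2.imwrite('pics/m2.png',np.hstack([cv2.resize(s[200:360,260:420],(400,400),interpolation=2),cv2.resize(t[220:380,200:360],(400,400),interpolation=2)]))"
```

```text
t 5.525 stand pos [-251.89   -0.15   20.17] F stand [-0.3 -1.1  0.1] w 39.952647406737086
turn needed (tool,deg) [-0.57 -0.31  0.52]
q [-0.59  0.67 -0.36  2.54  2.07  0.4  -1.24]
tool axes in stand [[-0.01, 1.0, 0.003], [0.98, 0.009, 0.198], [0.198, 0.005, -0.98]]
shift tool mm [-1.98 11.21  4.47]
```

View pics/m2.png

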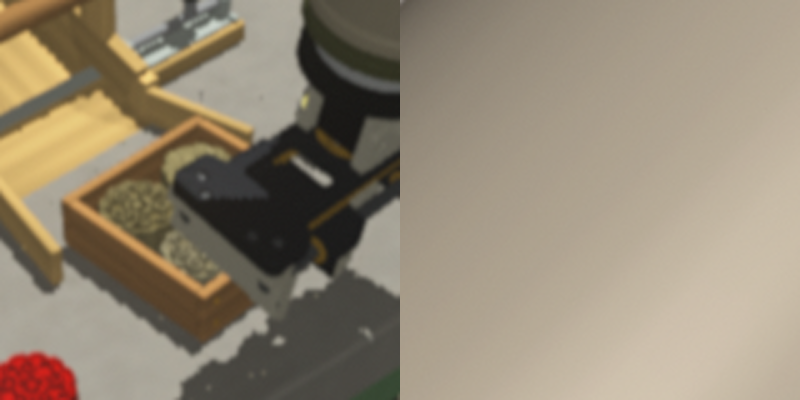

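Call:
apply_moves([
  [[0,0,0.3,-0.001,0.01,0.003,145],[0,0,0.3,-0.001,0.01,0.003,145],[0,0,0,0,0.01,0.002,145],[0,0,0,0,0.01,0.002,145],[0,0,0,0,0.01,0.002,145]],
])

```text
time: 6.25
tool_pos: [396.1, 243.6, 19.2]
eef_rot: [0.662, 0.744, 0.072, 0.057]
ft_force: [-9.7, -1.0, 7.5]
grip_width: 39.8
```

```bash
python3 -c "
from h import *
rep((-200,-2,17),20)"
```

```text
t 6.25 stand pos [-206.98   -1.61   19.2 ] F stand [-9.73  0.09  7.46] w 39.81820705626792
turn needed (tool,deg) [-9.49 -0.61  0.2 ]
q [-0.59  0.66 -0.22  2.45  2.02  0.26 -1.09]
tool axes in stand [[-0.006, 1.0, 0.009], [0.983, 0.004, 0.182], [0.182, 0.01, -0.983]]
shift tool mm [-0.45  6.46  3.43]
```

Call:
apply_moves([
  [[-2.5,0,0,0,0.01,0.002,145],[-2.5,0,0,0,0.01,0.003,145],[-2.5,0,0,0,0.01,0.003,145],[-2.5,0,0,0,0.01,0.004,145],[-2.5,0,0,0,0.009,0.004,145]],
])

```text
time: 6.88
tool_pos: [431.9, 248.0, 15.7]
eef_rot: [0.649, 0.738, 0.144, 0.118]
ft_force: [-13.8, -0.5, 11.3]
grip_width: 40.0
```

```bash
python3 -c "
from h import *
rep((-120,-2,17),36)
s=manip.grab_frame('scene')[:,:,::-1];t=manip.grab_frame('top')[:,:,::-1]
cv2.imwrite('pics/m3.png',np.hstack([cv2.resize(s[200:360,240:400],(400,400),interpolation=2),cv2.resize(t[120:360,180:420],(400,400),interpolation=2)]))"
```

```text
t 6.875 stand pos [-170.83   -1.13   15.73] F stand [-13.78   0.98  11.28] w 40.04387995842662
turn needed (tool,deg) [-14.53  -1.15   0.68]
q [-0.51  0.73 -0.4   2.51  2.21  0.61 -1.3 ]
tool axes in stand [[-0.02, 1.0, 0.012], [0.93, 0.014, 0.366], [0.366, 0.018, -0.931]]
shift tool mm [-1.87 47.75 17.39]
```

View pics/m3.png

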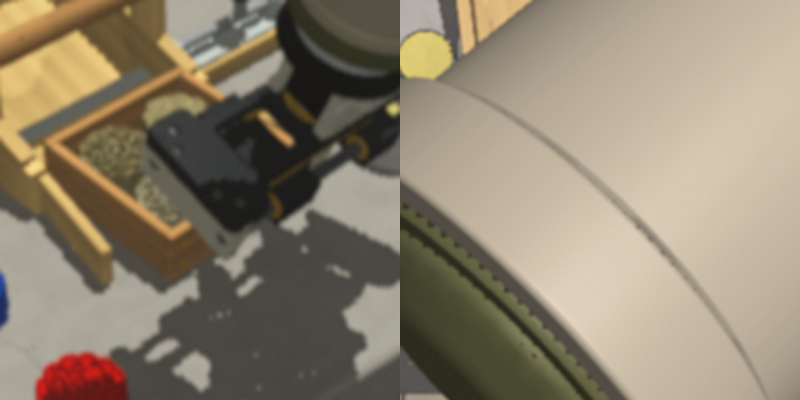

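Call:
apply_moves([
  [[-1.5,0,0,0,0.0105,0.003,145],[-1.5,-0.2,0.2,0,0.0105,0.0035,145],[-1.5,-0.2,0.2,0,0.0105,0.0035,145],[-1.5,-0.2,0.2,-0.001,0.0105,0.004,145],[-1.5,-0.2,0,0,0.01,0.004,145]],
])

```text
time: 7.6
tool_pos: [479.4, 253.5, 16.4]
eef_rot: [0.643, 0.728, 0.18, 0.158]
ft_force: [-5.1, -0.0, -3.8]
grip_width: 40.1
```

```bash
python3 -c "
from h import *
rep((-100,-2,17),36)
s=manip.grab_frame('scene')[:,:,::-1]
cv2.imwrite('pics/m4.png',cv2.resize(s[180:360,220:400],(600,600),interpolation=2))"
```

```text
t 7.6 stand pos [-123.07   -1.     16.36] F stand [-5.1   0.52 -3.8 ] w 40.06824228125781
turn needed (tool,deg) [-8.24 -0.47  0.6 ]
q [-0.5   0.77 -0.39  2.48  2.26  0.72 -1.32]
tool axes in stand [[-0.013, 1.0, 0.002], [0.885, 0.011, 0.466], [0.466, 0.008, -0.885]]
shift tool mm [-1.31 20.7  10.17]
```

View pics/m4.png

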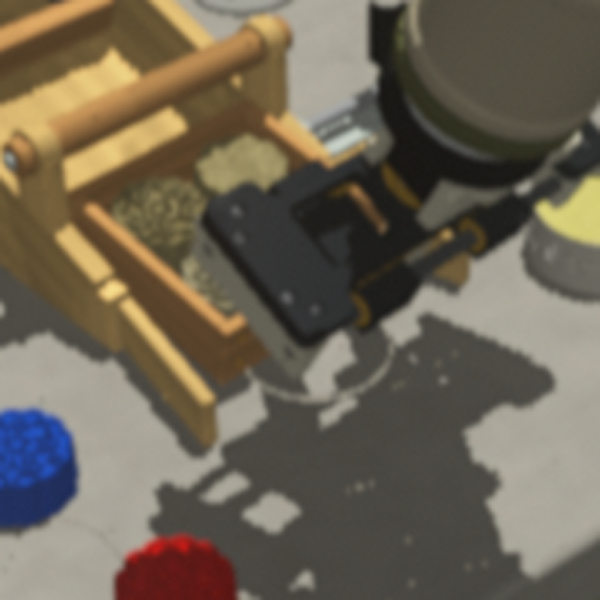

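Call:
apply_moves([
  [[-1.5,0,0.1,0,0.0095,0.0045,145],[-1.5,-0.1,0.1,0,0.0095,0.005,145],[-1.5,-0.1,0.1,0,0.0095,0.005,145],[-1.5,-0.1,0.1,-0.001,0.0095,0.005,145],[-1.5,0,0.1,0,0.009,0.005,145]],
])

```text
time: 8.28
tool_pos: [525.7, 259.1, 15.9]
eef_rot: [0.633, 0.716, 0.221, 0.195]
ft_force: [-9.1, 0.1, -0.5]
grip_width: 40.0
```

```bash
python3 -c "
from h import *
rep((-60,-2,22),37)
s=manip.grab_frame('scene')[:,:,::-1]
cv2.imwrite('pics/m5.png',cv2.resize(s[160:340,200:380],(600,600),interpolation=2))"
```

```text
t 8.275 stand pos [-76.47  -0.56  15.88] F stand [-9.07  1.06 -0.51] w 40.012351200220884
turn needed (tool,deg) [-2.7  -0.38  0.53]
q [-0.49  0.82 -0.38  2.46  2.33  0.85 -1.35]
tool axes in stand [[-0.011, 1.0, 0.0], [0.826, 0.009, 0.564], [0.564, 0.006, -0.826]]
shift tool mm [-1.63 17.04  4.22]
```

View pics/m5.png

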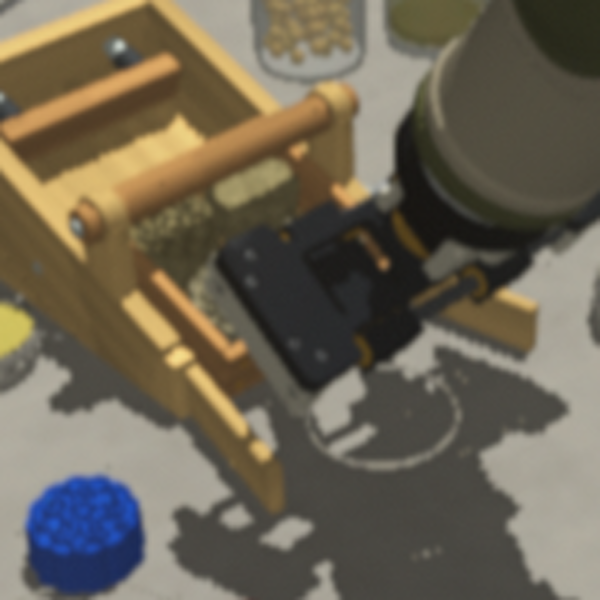

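Call:
apply_moves([
  [[-0.5,0,0.1,0,0.008,0.0023,145],[-0.5,0,0.1,-0.001,0.008,0.0024,145],[-0.5,0,0.1,0,0.008,0.0025,145],[-0.5,0,0.1,0,0.008,0.0025,145],[-0.5,0,0,0,0.008,0.0025,145]],
])

```text
time: 8.95
tool_pos: [550.6, 260.7, 22.6]
eef_rot: [0.629, 0.717, 0.225, 0.198]
ft_force: [-15.8, -1.1, 6.6]
grip_width: 40.0
```

```bash
python3 -c "
from h import *
rep((-20,-2,34),37)
s=manip.grab_frame('scene')[:,:,::-1]
cv2.imwrite('pics/m6.png',cv2.resize(s[140:320,180:360],(600,600),interpolation=2))"
```

```text
t 8.95 stand pos [-51.49  -1.73  22.62] F stand [-15.82   0.66   6.55] w 40.00355816536071
turn needed (tool,deg) [-2.14 -0.61  0.88]
q [-0.47  0.8  -0.36  2.41  2.34  0.8  -1.3 ]
tool axes in stand [[-0.019, 1.0, -0.0], [0.82, 0.016, 0.572], [0.572, 0.01, -0.821]]
shift tool mm [-0.87 32.33  8.66]
```

View pics/m6.png

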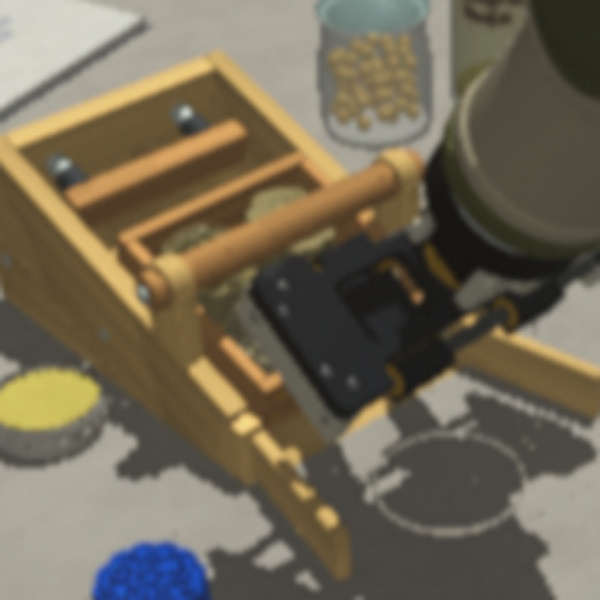

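Call:
apply_moves([
  [[-0.5,0,0.2,0,0.0085,0.0025,145],[-0.5,0,0.2,0,0.0085,0.0025,145],[-0.5,0,0.2,0,0.0085,0.0025,145],[-0.5,0,0.2,0,0.0085,0.0025,145]],
])

```text
time: 9.5
tool_pos: [571.8, 262.8, 29.9]
eef_rot: [0.63, 0.715, 0.229, 0.199]
ft_force: [-4.7, 1.2, -4.3]
grip_width: 40.1
```

```bash
python3 -c "
from h import *
rep((-10,-2,38),37)
s=manip.grab_frame('scene')[:,:,::-1]
cv2.imwrite('pics/m7.png',cv2.resize(s[140:320,180:360],(600,600),interpolation=2))"
```

```text
t 9.5 stand pos [-30.21  -1.96  29.92] F stand [-4.5   1.7  -4.25] w 40.11054523102073
turn needed (tool,deg) [-1.69 -0.79  0.66]
q [-0.45  0.78 -0.34  2.38  2.34  0.76 -1.27]
tool axes in stand [[-0.017, 1.0, 0.004], [0.816, 0.012, 0.578], [0.578, 0.014, -0.816]]
shift tool mm [-0.35 21.16  5.09]
```

View pics/m7.png

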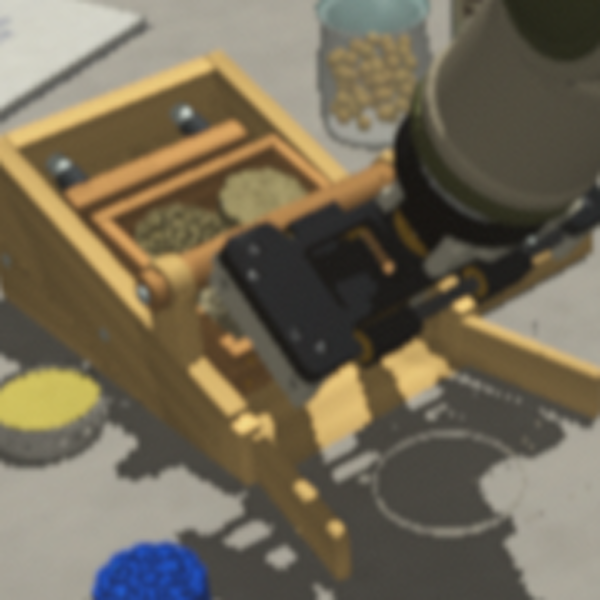

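Call:
apply_moves([
  [[-0.5,0,0.2,0,0.0075,0.0023,145],[-0.5,0,0.2,0,0.0075,0.0023,145],[0,0,0,0,0.003,0.0008,145]],
])

```text
time: 9.93
tool_pos: [585.1, 264.2, 33.1]
eef_rot: [0.631, 0.713, 0.231, 0.199]
ft_force: [-9.2, 1.0, -5.4]
grip_width: 40.0
```

```bash
python3 -c "
from h import *
rep((-10,-2,38),37)
s=manip.grab_frame('scene')[:,:,::-1]
cv2.imwrite('pics/m8.png',cv2.resize(s[150:290,170:310],(700,600),interpolation=2))"
```

```text
t 9.925 stand pos [-16.82  -2.09  33.05] F stand [-9.01  2.03 -5.37] w 39.993607414578726
turn needed (tool,deg) [-1.44 -0.83  0.42]
q [-0.44  0.78 -0.33  2.35  2.34  0.73 -1.25]
tool axes in stand [[-0.014, 1.0, 0.007], [0.813, 0.008, 0.582], [0.581, 0.014, -0.813]]
shift tool mm [ 0.03  8.43 -0.06]
```

View pics/m8.png

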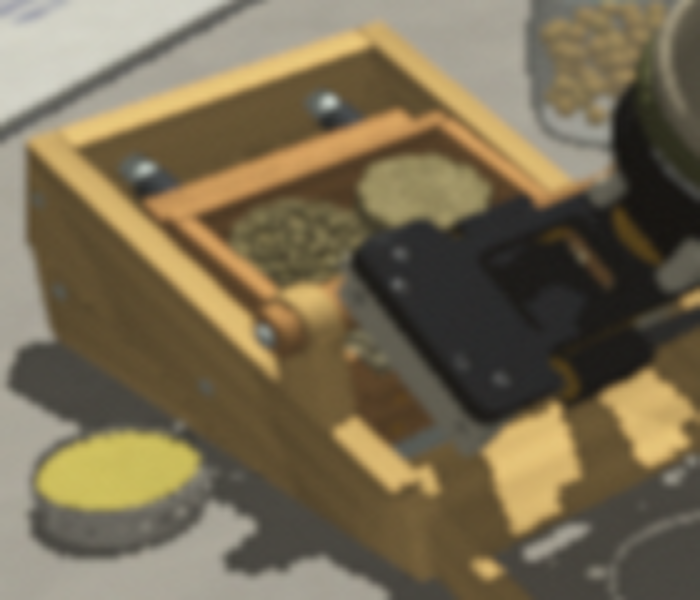

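Call:
apply_moves([
  [[-0.3,0,0.1,0,0.005,0.0015,145],[-0.3,0,0.1,0,0.005,0.0015,145]],
])

```text
time: 10.22
tool_pos: [586.9, 264.4, 32.7]
eef_rot: [0.631, 0.715, 0.229, 0.196]
ft_force: [-20.4, -0.7, 6.8]
grip_width: 40.1
```

```bash
python3 -c "
from h import *
rep((-10,-2,38),37)
s=manip.grab_frame('scene')[:,:,::-1]
cv2.imwrite('pics/m9.png',cv2.resize(s[150:290,170:310],(700,600),interpolation=2))"
```

```text
t 10.225 stand pos [-15.05  -2.04  32.67] F stand [-20.31   1.55   6.79] w 40.1003695570719
turn needed (tool,deg) [-1.86 -0.95  0.5 ]
q [-0.44  0.77 -0.33  2.34  2.34  0.72 -1.24]
tool axes in stand [[-0.017, 1.0, 0.008], [0.818, 0.009, 0.576], [0.575, 0.016, -0.818]]
shift tool mm [ 0.    7.2  -1.45]
```

View pics/m9.png

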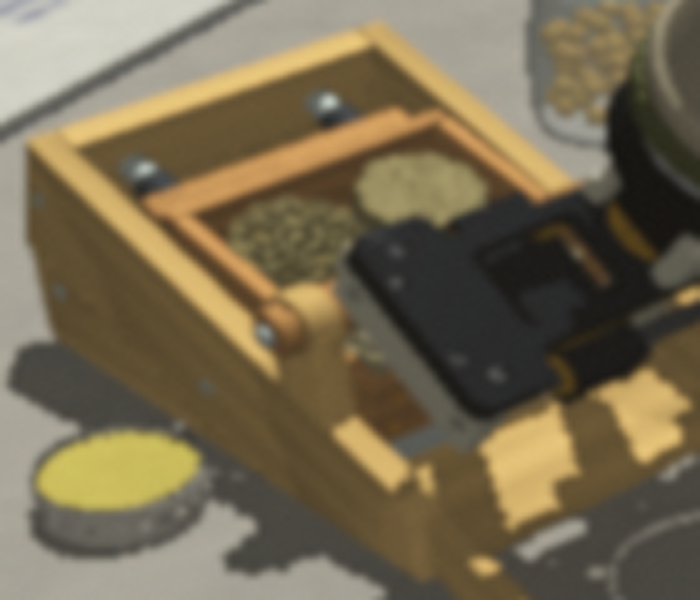

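Call:
apply_moves([
  [[-0.3,0,0.1,0,0.0065,0.002,145],[-0.3,0,0.1,0,0.0065,0.002,145]],
])

```text
time: 10.52
tool_pos: [586.9, 264.4, 32.7]
eef_rot: [0.63, 0.718, 0.225, 0.191]
ft_force: [-24.5, -2.1, 10.7]
grip_width: 40.0
```

```bash
python3 -c "
from h import *
rep((-10,-2,38),37)
s=manip.grab_frame('scene')[:,:,::-1]
cv2.imwrite('pics/m10.png',cv2.resize(s[150:290,170:310],(700,600),interpolation=2))"
```

```text
t 10.525 stand pos [-14.98  -2.1   32.65] F stand [-24.62   0.66  10.73] w 39.97821583924762
turn needed (tool,deg) [-2.64 -1.14  0.72]
q [-0.43  0.77 -0.33  2.34  2.33  0.69 -1.23]
tool axes in stand [[-0.022, 1.0, 0.009], [0.825, 0.013, 0.564], [0.564, 0.02, -0.825]]
shift tool mm [ 0.03  7.13 -1.6 ]
```

View pics/m10.png

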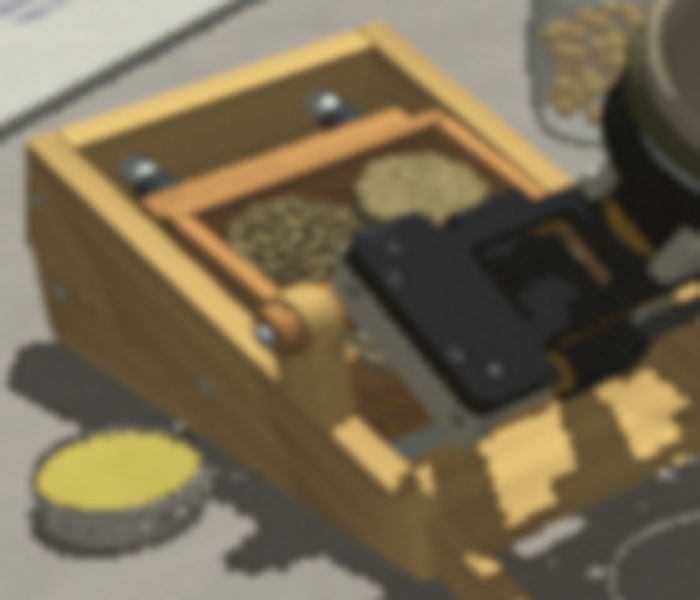

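Call:
apply_moves([
  [[-1,-0.2,0.3,0,0.0065,-0.001,145],[-0.5,0,0.2,0,0.0065,-0.001,145]],
])

```text
time: 10.82
tool_pos: [588.5, 264.6, 37.9]
eef_rot: [0.631, 0.715, 0.228, 0.194]
ft_force: [-8.7, 1.2, -6.7]
grip_width: 40.4
```

```bash
python3 -c "
from h import *
rep((-10,-2,38),37)"
```

```text
t 10.825 stand pos [-13.37  -2.08  37.86] F stand [-8.55  2.16 -6.69] w 40.38348958664921
turn needed (tool,deg) [-2.14 -1.04  0.46]
q [-0.44  0.76 -0.33  2.34  2.33  0.69 -1.23]
tool axes in stand [[-0.017, 1.0, 0.01], [0.82, 0.008, 0.572], [0.571, 0.018, -0.82]]
shift tool mm [0.02 2.84 1.81]
```

Call:
apply_moves([
  [[-0.5,-0.2,0.2,0,0.0065,0.0012,145]],
])

```text
time: 10.95
tool_pos: [590.9, 264.8, 38.7]
eef_rot: [0.632, 0.715, 0.228, 0.195]
ft_force: [-9.7, 1.1, -6.2]
grip_width: 40.0
```

```bash
python3 -c "
from h import *
rep((-10,-2,38),37)"
```

```text
t 10.95 stand pos [-11.04  -2.12  38.65] F stand [-9.54  2.12 -6.16] w 39.99320011600034
turn needed (tool,deg) [-2.12 -0.88  0.38]
q [-0.44  0.76 -0.32  2.33  2.32  0.69 -1.22]
tool axes in stand [[-0.014, 1.0, 0.009], [0.82, 0.007, 0.572], [0.572, 0.015, -0.82]]
shift tool mm [0.1  0.48 1.13]
```

Call:
apply_moves([
  [[-0.5,-0.2,0.2,0,0.006,0.0014,145]],
])

```text
time: 11.08
tool_pos: [592.7, 265.0, 38.8]
eef_rot: [0.633, 0.714, 0.227, 0.196]
ft_force: [-10.9, 0.3, -6.2]
grip_width: 40.1
```

```bash
python3 -c "
from h import *
rep((-10,-2,38),37)
s=manip.grab_frame('scene')[:,:,::-1]
cv2.imwrite('pics/m11.png',cv2.resize(s[150:290,170:310],(700,600),interpolation=2))"
```

```text
t 11.075 stand pos [-9.19 -2.07 38.77] F stand [-10.79   1.54  -6.21] w 40.134717435415986
turn needed (tool,deg) [-2.13 -0.73  0.3 ]
q [-0.44  0.76 -0.32  2.33  2.32  0.68 -1.22]
tool axes in stand [[-0.012, 1.0, 0.007], [0.82, 0.005, 0.572], [0.572, 0.013, -0.82]]
shift tool mm [ 0.08 -1.11  0.17]
```

View pics/m11.png

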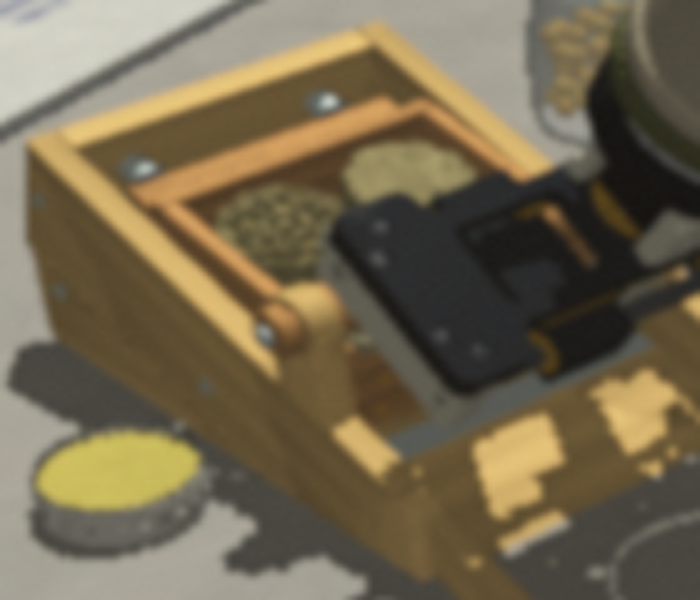

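```bash
python3 -c "
from h import *
S=cam('scene')
c,s=np.cos(np.radians(18)),np.sin(np.radians(18))
D=lambda x,y,z: wd((c*x-s*z, y, 12+s*x+c*z))
for d in (0,4,8,12): 
  for y in(56,-56): print(d,y,(proj(S,D(116+d,y,30))-[170,150])*[5,600/140])
for e in (-4,0,4,8): print('tray far-left top',e,[(proj(S,D(e+120,60,h+36))-[170,150])*[5,600/140] for h in (0,)], 'near-left bottom',(proj(S,D(e,60,0))-[170,150])*[5,600/140])
"
```

```text
0 56 [170.04160194 225.11846303]
0 -56 [430.23463837 128.60315791]
4 56 [163.4457328  218.88929972]
4 -56 [423.64497214 122.94652177]
8 56 [156.8732144  212.68218892]
8 -56 [417.07709157 117.30858665]
12 56 [150.32392294 206.49701374]
12 -56 [410.53088878 111.68925997]
tray far-left top -4 [array([160.74448607, 218.42884527])] near-left bottom [360.68256951 475.54801551]
tray far-left top 0 [array([154.11601358, 212.16515641])] near-left bottom [353.52406196 468.65863768]
tray far-left top 4 [array([147.51118202, 205.92380745])] near-left bottom [346.39171634 461.79443819]
tray far-left top 8 [array([140.92986512, 199.70467908])] near-left bottom [339.28538947 454.95527927]
```

Call:
apply_moves([
  [[-0.5,-0.2,0.2,0,0.0012,0.004,145],[-0.5,-0.2,0.2,0,0.0012,0.004,145],[-0.5,-0.2,0.2,0,0.0012,0.004,145]],
])

```text
time: 11.5
tool_pos: [594.2, 265.1, 26.2]
eef_rot: [0.635, 0.711, 0.227, 0.201]
ft_force: [-9.8, -1.1, 3.2]
grip_width: 40.0
```

```bash
python3 -c "
from h import *
rep((-10,-2,38),37)
s=manip.grab_frame('scene')[:,:,::-1]
cv2.imwrite('pics/m12.png',cv2.resize(s[150:290,170:310],(700,600),interpolation=2))"
```

```text
t 11.5 stand pos [-7.64 -2.15 26.16] F stand [-9.89  0.01  3.18] w 39.962859979846485
turn needed (tool,deg) [-1.73 -0.2  -0.01]
q [-0.44  0.79 -0.32  2.33  2.32  0.72 -1.24]
tool axes in stand [[-0.002, 1.0, 0.003], [0.816, -0.0, 0.577], [0.577, 0.004, -0.816]]
shift tool mm [  0.19   4.91 -11.03]
```

View pics/m12.png

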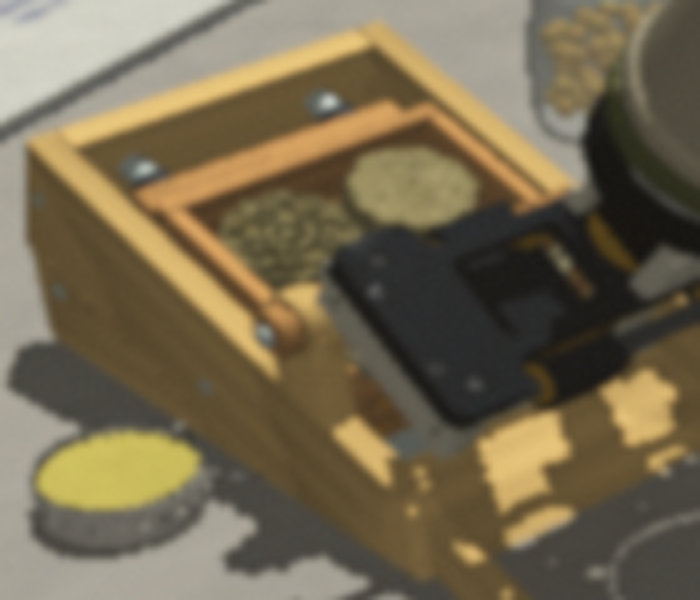

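Call:
apply_moves([
  [[0,0,0,0,-0.012,-0.009,145],[0,0,0,0,-0.03,-0.025,145],[0,0,0,0,-0.02,-0.05,145],[0,0,0,0,-0.02,-0.05,145],[8,0,0,0,0.01,-0.05,145],[8,0,0,0,0,0,145],[0,0,0,0,0,0,145]],
])

```text
time: 12.42
tool_pos: [456.5, 250.6, 86.6]
eef_rot: [0.653, 0.735, 0.128, 0.131]
ft_force: [0.1, 0.3, -0.5]
grip_width: 40.2
```

```bash
python3 -c "
from h import *
rep((-10,-2,38),37)
s=manip.grab_frame('scene')[:,:,::-1]
cv2.imwrite('pics/m13.png',cv2.resize(s[150:290,170:310],(700,600),interpolation=2))
t=manip.grab_frame('top')[:,:,::-1];w=manip.grab_frame('wrist')[:,:,::-1]
cv2.imwrite('pics/t13.png',t);cv2.imwrite('pics/w13.png',w)"
```

```text
t 12.425 stand pos [-146.15   -1.3    86.56] F stand [ 0.09  0.31 -0.55] w 40.173686991123624
turn needed (tool,deg) [-16.     1.2    0.86]
q [-0.38  0.58 -0.54  2.4   1.68  0.54 -0.74]
tool axes in stand [[-0.003, 1.0, -0.026], [0.934, 0.012, 0.358], [0.358, -0.023, -0.933]]
shift tool mm [  0.14 109.7   94.14]
```

View pics/m13.png

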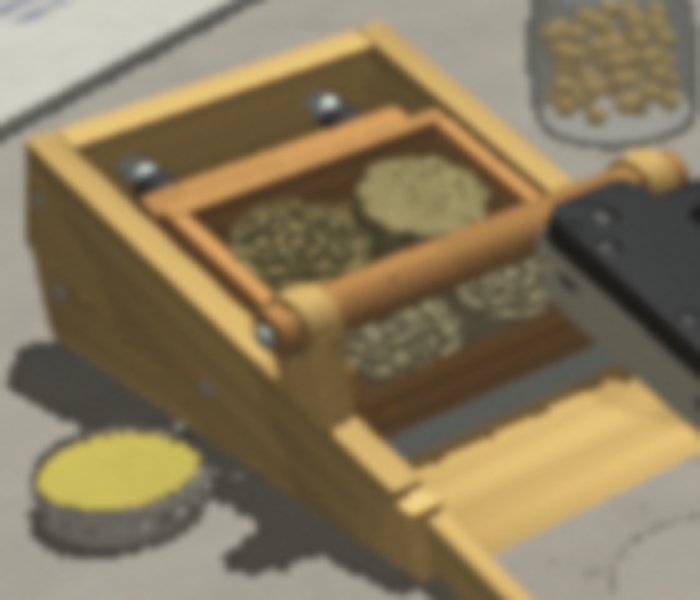

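View pics/w13.png

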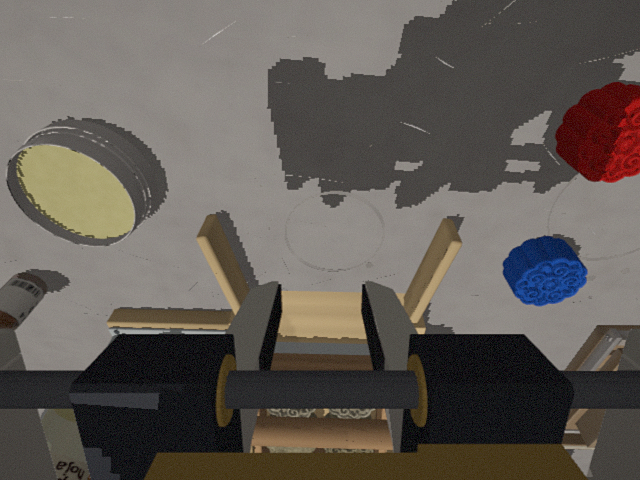

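```bash
cat >k.py <<'E'
from h import *
c,s_=np.cos(np.radians(18)),np.sin(np.radians(18))
D=lambda x,y,z: wd((c*x-s_*z, y, 12+s_*x+c*z))
E
python3 - <<'E'
from k import *
im=manip.grab_frame('scene')[:,:,::-1].copy();cv2.imwrite('pics/s13.png',im)
a=cv2.imread('pics/scene0.png')
# batten tracking
S=cam('scene')
u0=proj(S,D(116,0,30));v=proj(S,D(126,0,30))-u0;v/=10
print('batten px/mm',v,u0)
x0,y0,x1,y1=194,176,258,205
g0=cv2.cvtColor(a,6).astype(np.float32);g1=cv2.cvtColor(im,6).astype(np.float32)
# reference unpressed patch search along direction v : subpixel shift, score on batten top strip
t=g0[178:206,198:256]
best=[]
for d in np.arange(-2,18,.5):
    M=np.float32([[1,0,d*v[0]],[0,1,d*v[1]]])
    w=cv2.warpAffine(g0,M,(640,480),flags=cv2.INTER_CUBIC)
    m=np.zeros((480,640),np.uint8)
    pts=np.array([proj(S,D(116+d+e,y,30)) for e,y in((2,50),(2,-50),(12,-50),(12,50))])
    cv2.fillPoly(m,[np.int32(pts.round())],1)
    best.append((float(np.corrcoef(w[m>0],g1[m>0])[0,1]),d))
print(sorted(best)[::-1][:5])
vis=cv2.resize(im[170:290,170:330],(800,600),interpolation=2)
for e,z,col in((3,0,(0,255,0)),(-2,8,(0,0,255))):
    P=[D(e,60,z+36),D(e,-60,z+36),D(e+120,-60,36),D(e+120,60,36)]
    q=(np.array([proj(S,p) for p in P])-[170,170])*5
    cv2.polylines(vis,[np.int32(q)],True,col,1)
cv2.imwrite('pics/v13.png',vis)
cv2.imwrite('pics/v0.png',cv2.resize(a[170:290,170:330],(800,600),interpolation=2))
E
```

```text
batten px/mm [-0.32916985 -0.34504522] [230.92065948 190.88105225]
[(0.9611110978605343, np.float64(1.5)), (0.9610567461233244, np.float64(0.5)), (0.9606552590002441, np.float64(2.0)), (0.957980541982653, np.float64(1.0)), (0.9547023598824489, np.float64(2.5))]
```

View pics/v13.png

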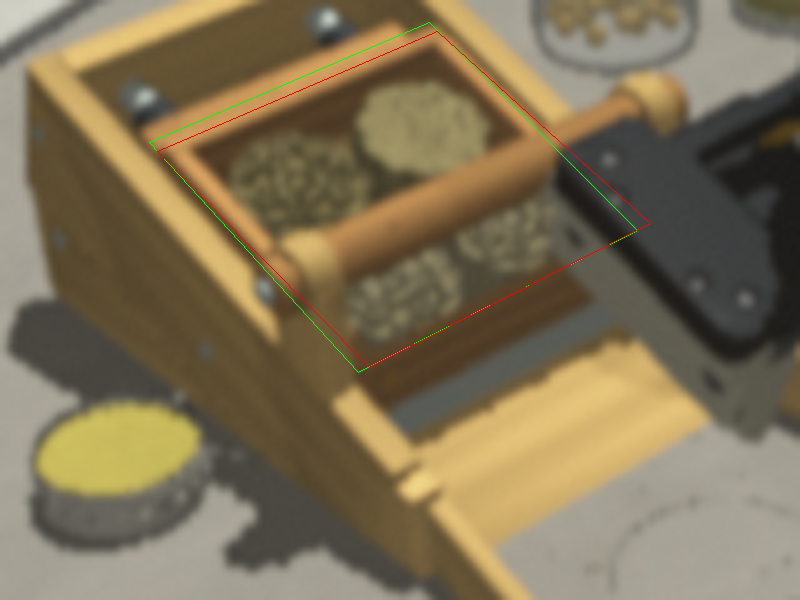

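View pics/v0.png

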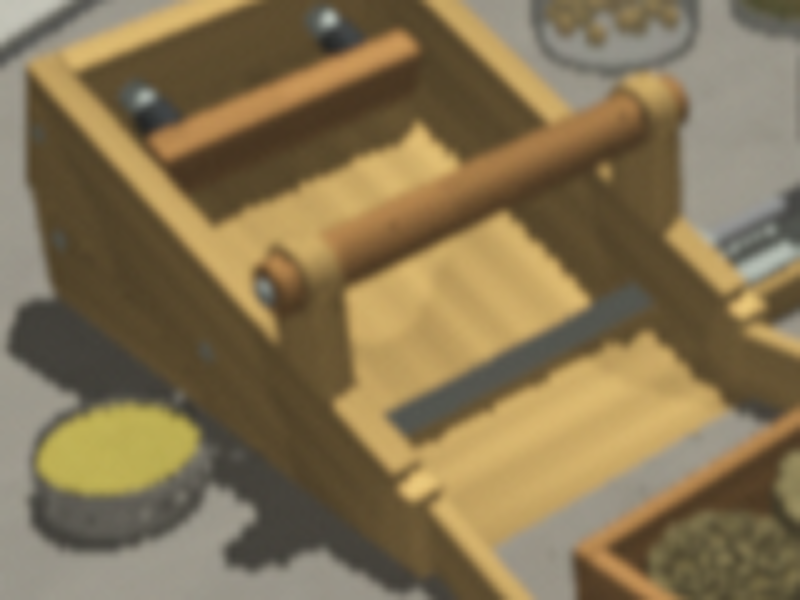

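View pics/t13.png

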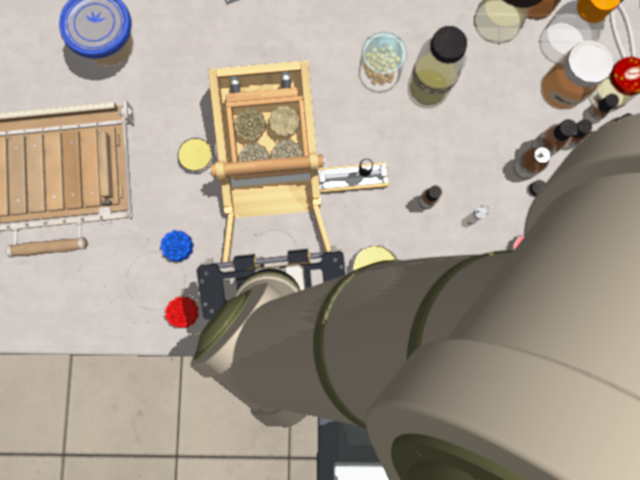

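```bash
python3 - <<'E'
from k import *
w=cv2.imread('pics/w13.png')
cv2.imwrite('pics/w13z.png',cv2.resize(w[280:440,240:420],(790,600) if 0 else (675,600),interpolation=2))
a=cv2.imread('pics/scene0.png');b=cv2.imread('pics/s13.png')
z=lambda i:cv2.resize(i[168:216,185:265],(640,384),interpolation=2)[:290]
cv2.imwrite('pics/bat.png',np.vstack([z(a),z(b)]))
E
```

```text
(no output)
```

View pics/w13z.png

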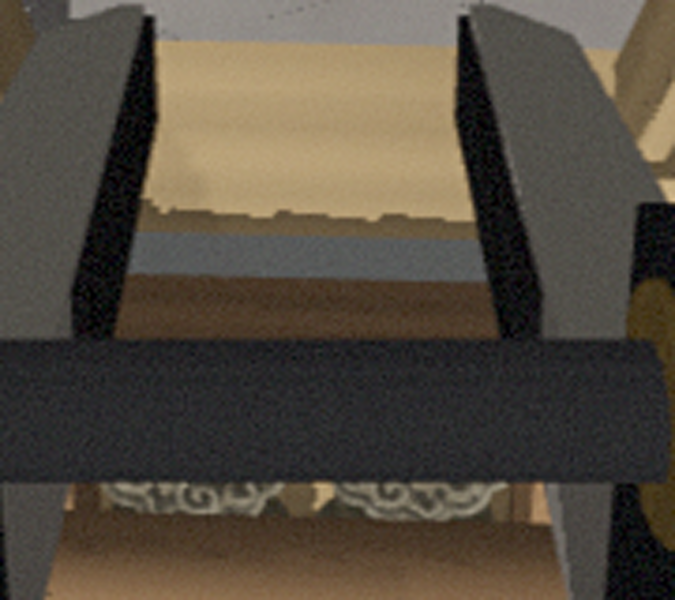

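View pics/bat.png

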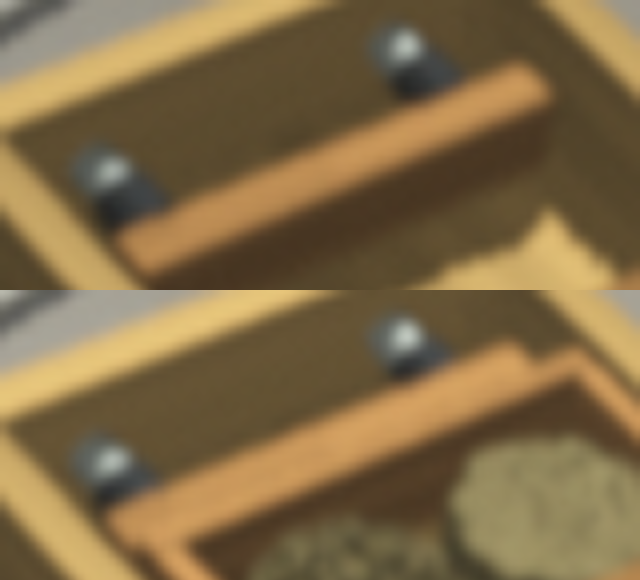

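Call:
apply_moves([
  [[7,0,0,0,0.0,-0.05,60],[7,-0.7,0,0,0.03,-0.04,60],[6,-0.7,0,0,0.05,-0.02,60],[0,0,0,0,0.05,0,60],[0,0,0,0,0.03,0,60],[0,0,0,0,0,0,60]],
])

```text
time: 13.38
tool_pos: [562.7, 243.4, 155.8]
eef_rot: [0.664, 0.737, 0.041, 0.117]
ft_force: [0.0, -0.8, 0.1]
grip_width: 71.0
```

```bash
python3 -c "
from h import *
rep((0,-1,190),0)
w=manip.grab_frame('wrist')[:,:,::-1]
cv2.imwrite('pics/w14.png',w)
W=cam('wrist');np.save('W14.npy',np.c_[W[1],W[2]])"
```

```text
t 13.375 stand pos [-41.43 -20.24 155.76] F stand [-0.07 -0.76  0.09] w 70.99692973088493
turn needed (tool,deg) [12.43  6.86 -0.38]
q [-0.22  0.55 -0.57  2.03  0.85  0.7   0.29]
tool axes in stand [[0.019, 0.993, -0.118], [0.977, 0.006, 0.215], [0.214, -0.119, -0.969]]
shift tool mm [ 15.88  47.95 -26.61]
```

View pics/w14.png

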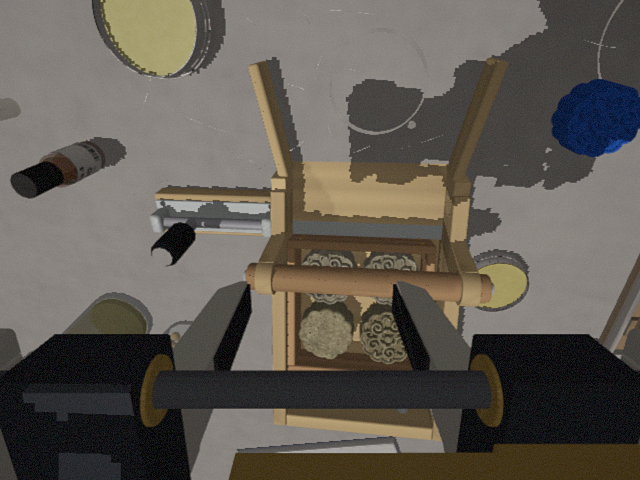

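```bash
python3 - <<'E'
from k import *
w=cv2.imread('pics/w14.png');M=np.load('W14.npy');W=(manip.calibration('wrist')['K'],M[:,:3],M[:,3])
o=np.array([255,150]);v=cv2.resize(w[150:300,255:455],(800,600),interpolation=2)
cv2.imwrite('pics/z14.png',v)
# align by lip: show lip predicted & tray hypos
pr=lambda P:(proj(W,P)-o)*4
for nm,P in dict(lipL=D(0,64.5,8),lipR=D(0,-64.5,8),lipdnL=D(-12,64.5,8),lipdnR=D(-12,-64.5,8)).items(): print(nm,pr(P))
for e,z in((0,0),(3,0),(0,8)):
    print(e,z,'nearTopOuter',pr(D(e,60,z+36)),pr(D(e,-60,z+36)),'inner',pr(D(e+7,53,z+36)),pr(D(e+7,-53,z+36)))
E
```

```text
lipL [733.46072686 355.89700743]
lipR [140.27194394 331.07332483]
lipdnL [738.2751945  300.60884608]
lipdnR [140.34045215 278.04775746]
0 0 nearTopOuter [737.74855321 384.49780958] [134.4345037  357.97840659] inner [698.14570124 417.47482028] [167.96305134 392.80052198]
3 0 nearTopOuter [736.43597225 399.40268732] [134.42803439 372.27242998] inner [696.92830459 432.19384753] [167.88742201 406.99104855]
0 8 nearTopOuter [746.08320883 393.99314955] [126.22250221 366.32690404] inner [705.31081835 427.81337364] [160.66599086 402.0608072 ]
```

View pics/z14.png

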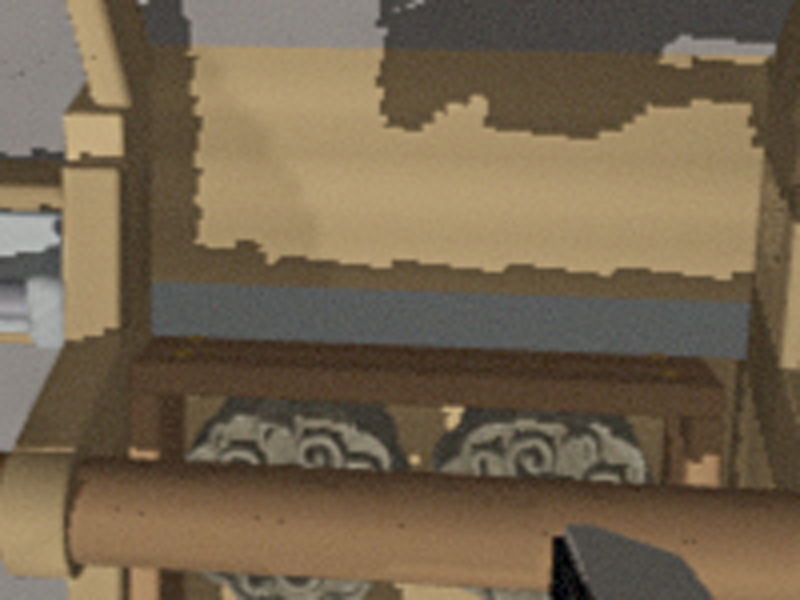

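Call:
apply_moves([
  [[6,3.5,0,-0.03,0.01,-0.02,255],[6.5,3.5,0,-0.05,0.01,0,255],[0,0,0,-0.05,0,0,255],[0,0,0,-0.04,0,0,255],[0,0,0,0,0,0,255]],
])

```text
time: 14.05
tool_pos: [583.9, 78.8, 180.3]
eef_rot: [0.664, 0.748, -0.008, -0.007]
ft_force: [-0.6, 0.4, -0.2]
grip_width: 25.8
```

```bash
python3 -c "
from h import *
rep((-16,-190,110),0)
w=manip.grab_frame('wrist')[:,:,::-1]
cv2.imwrite('pics/w15.png',w)
W=cam('wrist');print(proj(W,wd((-16,-150,87))))
manip.grab_frame('top');print(manip.spot_point('top','lock_knob')[:2],manip.spot_point('wrist','lock_knob')[:2])
"
```

```text
t 14.05 stand pos [ -38.53 -186.14  180.33] F stand [-0.51  0.47 -0.23] w 25.794461342435376
turn needed (tool,deg) [-1.22  0.01  0.5 ]
q [ 0.27  0.59 -0.75  1.91  0.51  0.87  0.95]
tool axes in stand [[-0.009, 1.0, -0.0], [1.0, 0.009, -0.021], [-0.021, -0.0, -1.0]]
shift tool mm [-4.05 23.99 69.83]
[363.67 270.79]
[{'pixel': [364.5, 169.8], 'p': 0.69}] [{'pixel': [368.2, 262.2], 'p': 0.64}]
```

View pics/w15.png

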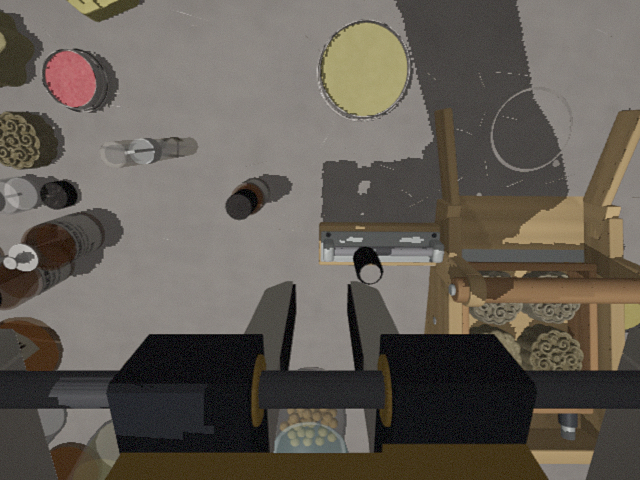

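Call:
apply_moves([
  [[-0.6,0,0.3,-0.002,0.012,0.03,255],[-0.6,0,0.2,-0.001,0.01,0.04,255],[0,0,0,0,0,0.03,255],[0,0,0,0,0,0.02,255],[0,0,0,0,0,0,255]],
])

```text
time: 14.88
tool_pos: [605.2, 93.7, 59.5]
eef_rot: [0.66, 0.751, 0.003, 0.0]
ft_force: [0.2, -1.3, -0.3]
grip_width: 0.1
```

```bash
python3 -c "
from h import *
rep((-16,-187,52),0)
s=manip.grab_frame('scene')[:,:,::-1]
cv2.imwrite('pics/m16.png',cv2.resize(s[120:270,250:450],(800,600),interpolation=2))
"
```

```text
t 14.875 stand pos [ -15.79 -173.72   59.47] F stand [ 0.03 -1.3  -0.27] w 0.1082597766059257
turn needed (tool,deg) [ 0.32 -0.22  1.07]
q [ 0.15  0.74 -0.61  1.96  0.7   0.65  0.79]
tool axes in stand [[-0.019, 1.0, 0.004], [1.0, 0.019, 0.006], [0.006, 0.004, -1.0]]
shift tool mm [-13.3   -0.5    7.42]
```

View pics/m16.png

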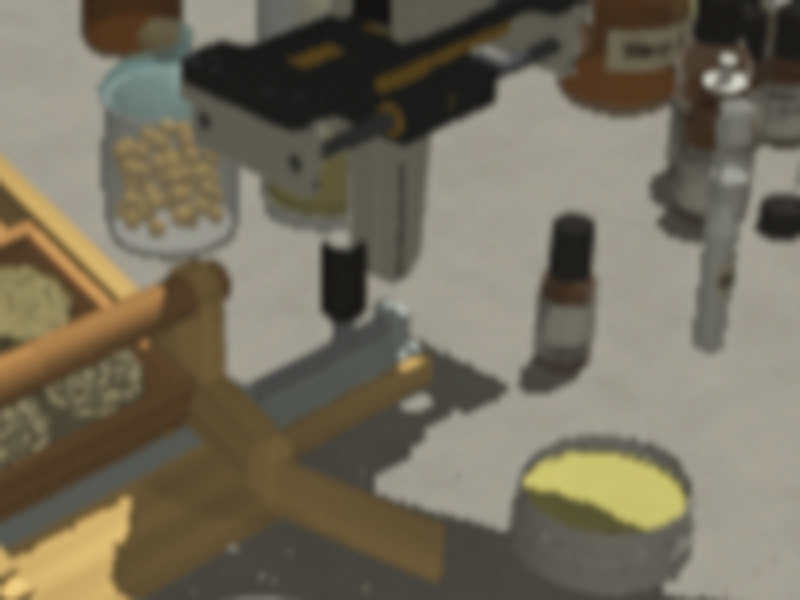

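Call:
apply_moves([
  [[0,0,0,0,0,0.005,255],[0,0,0.3,0.006,0,0,255],[0,0,0.3,0.006,0,0,255],[0,0,0.3,0.006,0,0,255],[0,0,0,0.006,0,0,255]],
])

```text
time: 15.55
tool_pos: [603.7, 118.6, 58.0]
eef_rot: [0.667, 0.745, 0.005, 0.002]
ft_force: [0.4, -2.6, -0.9]
grip_width: 0.4
```

```bash
python3 -c "
from h import *
rep((-16,-140,54),0)
s=manip.grab_frame('scene')[:,:,::-1]
cv2.imwrite('pics/m17.png',cv2.resize(s[120:270,250:450],(800,600),interpolation=2))
"
```

```text
t 15.55 stand pos [ -14.49 -148.83   58.04] F stand [ 0.06 -2.65 -0.89] w 0.4336323057495565
turn needed (tool,deg) [ 0.58 -0.18  0.01]
q [ 0.11  0.75 -0.6   1.96  0.69  0.64  0.74]
tool axes in stand [[-0.0, 1.0, 0.003], [1.0, 0.0, 0.01], [0.01, 0.003, -1.0]]
shift tool mm [ 8.82 -1.55  4.05]
```

View pics/m17.png

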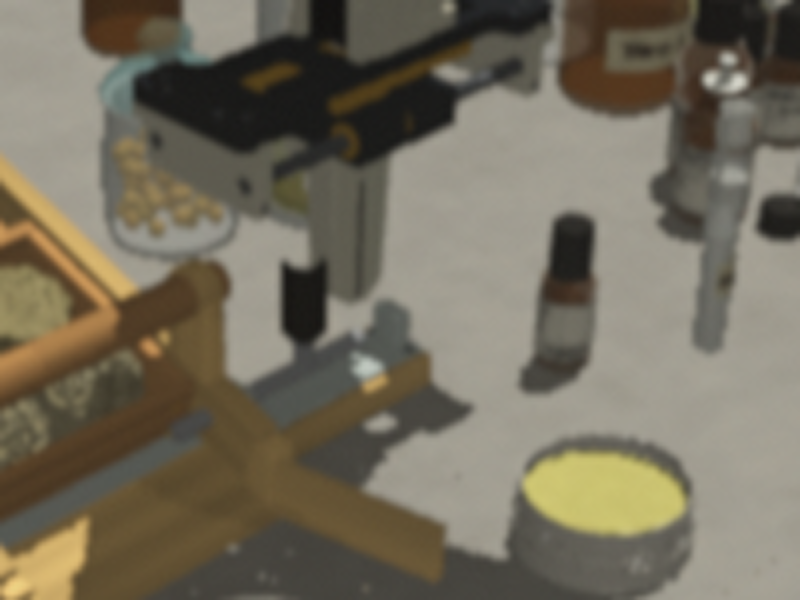

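The knob is moving with about 2.6 N, and the bolt tip is emerging over the lip at about (190,425) in the crop. I'll push on to the end stop.

Call:
apply_moves([
  [[0,0,0,0.005,-0.001,0,255],[0,0,0,0.005,0,0,255],[0,0,0,0.005,0,0,255],[0,0,0,0.004,0,0,255]],
])

```text
time: 16.1
tool_pos: [601.3, 132.9, 58.3]
eef_rot: [0.668, 0.744, 0.001, 0.005]
ft_force: [0.7, -15.8, 8.2]
grip_width: 0.6
```

```bash
python3 -c "
from h import *
rep((-16,-140,54),0)
"
```

```text
t 16.1 stand pos [ -15.24 -134.32   58.27] F stand [ -1.1  -15.82   8.16] w 0.600670043616239
turn needed (tool,deg) [ 0.52  0.35 -0.16]
q [ 0.07  0.74 -0.59  1.96  0.7   0.65  0.71]
tool axes in stand [[0.003, 1.0, -0.006], [1.0, -0.003, 0.009], [0.009, -0.006, -1.0]]
shift tool mm [-5.66 -0.78  4.3 ]
```

Call:
apply_moves([
  [[0,0,0,0.006,0,0,255],[0,0,0,0.006,0,0,255]],
])

```text
time: 16.35
tool_pos: [601.2, 132.6, 58.5]
eef_rot: [0.671, 0.741, -0.006, 0.011]
ft_force: [1.0, -17.3, 10.5]
grip_width: 0.4
```

```bash
python3 -c "
from h import *
rep((-16,-140,54),0)
s=manip.grab_frame('scene')[:,:,::-1]
cv2.imwrite('pics/m18.png',cv2.resize(s[140:290,210:410],(800,600),interpolation=2))
"
```

```text
t 16.35 stand pos [ -15.42 -134.57   58.54] F stand [ -0.88 -17.28  10.53] w 0.3942705848892531
turn needed (tool,deg) [ 0.34  1.39 -0.65]
q [ 0.06  0.74 -0.58  1.95  0.7   0.66  0.69]
tool axes in stand [[0.011, 1.0, -0.024], [1.0, -0.011, 0.006], [0.006, -0.024, -1.0]]
shift tool mm [-5.32 -0.55  4.66]
```

View pics/m18.png

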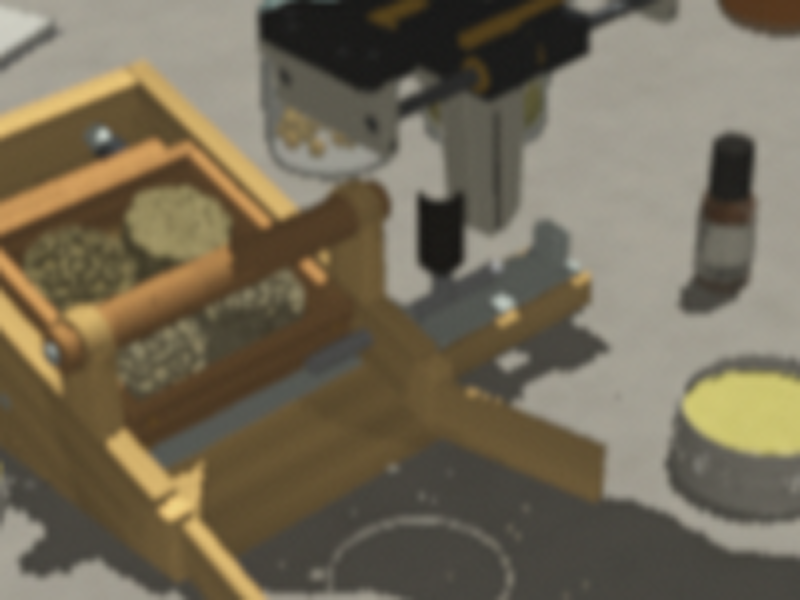

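Call:
apply_moves([
  [[0,0,0,-0.02,0,0,255],[0,0,0,-0.03,0,0,255],[0,0,0,0,0,-0.05,255],[0,0,0,0,-0.02,-0.05,255],[0,0,0,0.02,-0.04,-0.03,255],[0,0,0,0.03,-0.03,0,255],[0,0,0,0,0,0,255]],
])

```text
time: 17.27
tool_pos: [508.9, 126.2, 192.1]
eef_rot: [0.672, 0.741, -0.004, 0.01]
ft_force: [-0.3, -0.7, 0.3]
grip_width: 0.0
```

```bash
python3 - <<'E'
from k import *
rep((-16,-140,54),0)
W=cam('wrist');w=manip.grab_frame('wrist')[:,:,::-1].copy()
s=manip.grab_frame('scene')[:,:,::-1].copy();S=cam('scene')
cv2.imwrite('pics/w19r.png',w)
for y in(-150,-115,-110):
    print(y,proj(W,wd((-16,y,87))),proj(S,wd((-16,y,87))))
print(manip.spot_point('scene','lock_knob')[:1],manip.spot_point('wrist','lock_knob')[:1],proj(S,wd((-16,-110,67))),proj(W,wd((-16,-110,67))))
cv2.imwrite('pics/s19.png',cv2.resize(s[140:290,210:410],(800,600),interpolation=2))
E
```

```text
t 17.275 stand pos [-107.82 -130.8   192.14] F stand [-0.38 -0.62  0.25] w 0.04966493467728944
turn needed (tool,deg) [ 0.46  1.13 -0.74]
q [ 0.18  0.49 -0.75  2.06  0.5   0.78  0.78]
tool axes in stand [[0.013, 1.0, -0.02], [1.0, -0.013, 0.008], [0.008, -0.02, -1.0]]
shift tool mm [ -5.28  90.81 139.01]
-150 [301.89 336.47] [337.32 179.92]
-115 [342.69 336.44] [323.19 186.8 ]
-110 [348.54 336.44] [321.12 187.8 ]
[{'pixel': [321.8, 195.5], 'p': 0.88}] [{'pixel': [454.9, 373.6], 'p': 0.37}] [321.21 197.57] [347.39 323.97]
```

View pics/w19r.png

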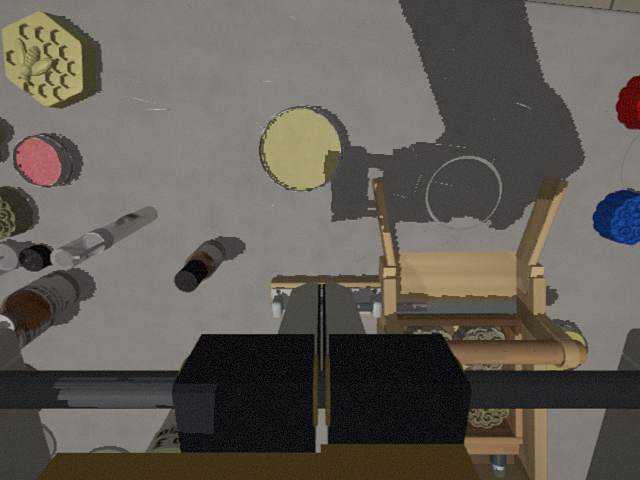

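View pics/s19.png

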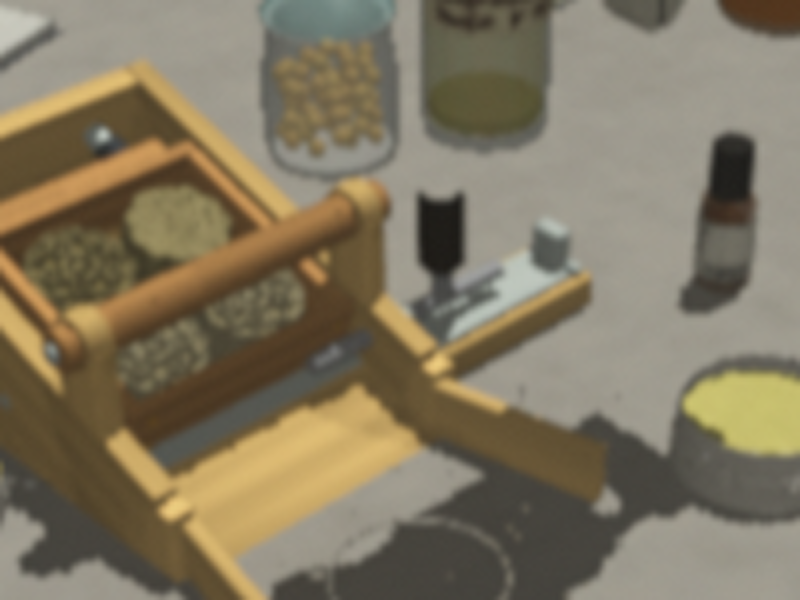

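```bash
python3 - <<'E'
from k import *
manip.grab_frame('scene');S=cam('scene')
a=cv2.imread('pics/scene0.png');im=manip.grab_frame('scene')[:,:,::-1]
for n in('tin_2','vial_1'): print(n,[(np.round(q['pixel'],1),round(q['p'],2)) for q in manip.spot_point('scene',n)[:3]])
print(manip.sign_off())
E
```

```text
tin_2 [(array([195.2, 268.2]), 0.9), (array([399.5, 254.9]), 0.61)]
vial_1 [(array([390.2, 209.3]), 0.86)]
the job is handed in; nothing more can be done
None
```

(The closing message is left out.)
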